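# Pack a hose-tail kit for dispatch

## Task

Pack the hose-tail kit in the blue box for dispatch: stand the flanged hose tail on its flange in the middle of the box, then drop over its neck first the red spacer ring, next the steel backing ring, then the yellow protective cap on the end of the neck. Everything must stay below the box's rim, so finish by fitting the white lid, lying flat and fully down all round. Leave the four other fittings on the bench (dark blank disc, brass ball valve, brass plug, steel sleeve) where they are.

Things in the scene. Friction and masses are not known exactly. Their poses are not given: they have to be found in the camera images.
- tail: Flanged hose tail, stainless steel, 320 g: a round flange 80 mm in diameter and 8 mm thick with an upright barbed neck 36 mm in diameter in its middle; 48 mm tall in all. Loose, starts standing on its flange with the neck up. Origin: centre of the underside of the flange; z along the neck, upwards.
- spacer: Red plastic spacer ring, 60 mm outside, 46 mm hole, 12 mm thick, 25 g. Loose, lies flat. Origin: on its axis, at its underside. Seated, it lies on the tail's flange, its underside 8 mm above the tail's origin.
- backing: Steel backing ring, bright, with three small black dots, 60 mm outside, 46 mm hole, 12 mm thick, 110 g. Loose, lies flat. Origin: on its axis, at its underside. Seated, it lies on the spacer, its underside 20 mm above the tail's origin.
- cap: Yellow plastic protective cap, a shallow round cup lying open side down, loose, 16 g: 53 mm outside, 16 mm high, bore 46 mm wide and 13 mm deep. Origin: on its axis, at its open underside. Seated (a loose fit), its roof rests on the end of the tail's neck, its origin 35 mm above the tail's origin.
- lid: White square lid, 140 g, loose, lies handle up: plate 156 x 156 x 4 mm; black bridge handle in its middle, a bar 70 mm along the lid's y, 14 mm wide, spanning 33 to 45 mm above the origin. Below the plate a square lip frame, 128 mm outside, 6 mm deep, goes inside the box. Origin: centre of the lip's underside; fitted, it is 54 mm above the box's origin. Quarter turns fit alike.
- box: Open square blue box, fixed on the bench: 148 x 148 mm outside, 60 mm high, walls and floor 4 mm thick, so 140 x 140 mm inside and 56 mm deep. Origin: centre of its underside (on the bench); x and y along its sides.
- blank: Bystander: blank flange, a dark steel disc without a hole, 60 mm across, 10 mm thick. Loose. Origin: centre of its underside. Not part of the kit: leave it.
- valve: Bystander: brass ball valve with a red lever, about 62 x 34 mm, 46 mm tall; the lever reaches 50 mm from the origin to its -x side. Loose. Origin: centre of its underside. Leave it.
- plug: Bystander: brass hexagon plug, 28 mm across, 23 mm tall. Loose. Origin: centre of its underside. Leave it.
- sleeve: Bystander: polished steel tube sleeve standing on end, 35 mm across, 42 mm tall. Loose. Origin: centre of its underside. Leave it.
Not all that is in view belongs to the job. Several things have the shape of the cap; the one meant has the colours described above. Several things look just like the tail: the one meant starts farthest to the robot's right.

How it is judged:
On the way, in this order (a step that is already met when the one before it is completed fails the run):
1. the hose tail stands on its flange in the middle of the box (horizontal distance between tail and box below 0.018 m and z of tail in the frame of box between 0.001 and 0.007 m and angle between tail's own z axis and vertical below 0.06 rad), for 0.2 s.
2. the red spacer ring lies over the neck on the tail's flange (all of step 1 and horizontal distance between spacer and tail below 0.009 m and z of spacer in the frame of tail between 0.005 and 0.011 m), for 0.2 s.
3. the steel backing ring lies over the neck on the spacer (all of step 2 and horizontal distance between backing and tail below 0.009 m and z of backing in the frame of tail between 0.017 and 0.023 m), for 0.2 s.
4. the yellow cap sits over the end of the neck (all of step 3 and horizontal distance between cap and tail below 0.009 m and z of cap in the frame of tail between 0.032 and 0.038 m), for 0.2 s.
At the end, for the whole second after the job is handed in: Tail upright on its flange within 18 mm of the box's middle; spacer, then backing ring flat over its neck and cap over its end, each within 3 mm of its seated height; lid level on the rim, within 2.5 mm of fully down; all at rest; no bystander moved over 20 mm (all of step 4 and horizontal distance between lid and box below 0.012 m and z of lid in the frame of box between 0.051 and 0.0565 m and angle between lid's own z axis and vertical below 0.03 rad and linear speed of each of tail, spacer, backing, cap, lid below 0.02 m/s); the robot touches nothing.
It fails at once if the blank (bystander) is pushed more than 20 mm (distance of blank from where it was at the start of the episode above 0.02 m).
It fails at once if the valve (bystander) is pushed more than 20 mm (distance of valve from where it was at the start of the episode above 0.02 m).
It fails at once if the plug (bystander) is pushed more than 20 mm (distance of plug from where it was at the start of the episode above 0.02 m).
It fails at once if the sleeve (bystander) is pushed more than 20 mm (distance of sleeve from where it was at the start of the episode above 0.02 m).
It also fails if it takes over 122 s, if anything falls off the work surface, if the arm or the gripper's body presses on something with over 40 N, if the wrist force passes 120 N, or if a joint passes its speed limit or range.

## Robot

A 7-joint arm with a two-finger parallel gripper is mounted at the origin on the work surface. World frame = base frame: x ahead of the robot, y to its left, z up, the work surface at z = 0. Lengths are in m, angles in rad, forces in N, time in s.
With the tool pointing down it reaches from about 0.425 to 1.025 m from the base axis. Payload 3.6 kg.
Tool frame: the origin (TCP) lies between the finger pads; the fingertips stand 8 mm ahead of it and the grasp point (between the pads) lies 11 mm behind it (robot.tip_extent is the distance from the TCP to the fingertips, in m); z points along the fingers, y is the line along which they close (so a half turn about z gives the same grasp; the last joint's range is limited). The gripper opens to 85 mm and grips with 20 to 120 N. Pads are 22 mm wide; open, the fingers measure 114 mm over their backs; the gripper's body (76 mm by 85 mm) begins 54 mm behind the grasp point. The pads swing forward as they close: fully open they stand 13 mm farther back than shut.
Start: joints at [-1.333, 0.591, 0.048, 1.609, -0.033, 0.943, -0.034], TCP at [0.235, 0.686, 0.239] pointing down, gripper open.
Joint ranges: [-2.69, 2.69], [-0.47, 2.24], [-1.27, 1.36], [0.19, 2.51], [-1.53, 4.68], [0.08, 2.07], [-3.09, 3.09]. Speed limits (rad/s): [2.57, 2.57, 3.14, 3.14, 3.14, 3.14, 3.14].

## Interface

Orientations are given as a rotation vector (axis times angle).
In Python, from bench import robot gives the robot as it stands.
- The arm moves only by the tool jog_arm, never from a script. Its argument "motion" is a list of rows, each an object of numbers: "wx", "wy", "wz": the turn, a rotation vector about the tool's x, y, z in degrees; "tx", "ty", "tz": the shift along the tool's x, y, z in mm; "gripper": the gripper command: -1 is shut, 1 is fully open, values between are in proportion. A call has 1 to 5 rows; each row shifts and turns the commanded pose from where the row before left it, along the tool's axes as they then stand; what a row does not reach is not made up. A row lasts 1/10 s, in which the tool goes at most 50 mm and 8.59 degrees, less where a joint would pass 70% of its speed; a pose out of reach is approached as far as the arm can. A call with a gripper value outside its range is refused whole. The fingers move at their own pace and stop on an object; the grip force is fixed at half the most. Time passes only in rows, so rows that do not move let the fingers close. It gives the time, the measured TCP pose, the force, the opening and the grip force at its end, in the units of the state.
- robot.read_state(): the state, without advancing time (a new reading comes with each control period).
- robot.grab_frame(name): name is "scene" or "top"; returns a dict with "pixels" (400x640x3 uint8, blue, green, red), "mtx" (3x3 intrinsics, pixels), "extrinsics" (4x4, takes a point from world to camera coordinates). Camera axes: x right, y up, looking along -z (the intrinsics and any distortion apply to the point x, -y, -z); pixel columns grow to the right and rows downward; lengths in m; the calibration is good to about 2 mm. A picture is of the moment at which its call begins. There is no depth.
- robot.job_done(): hands the job in; it is judged then, once.
The state is a dict: "t": time; "joints": joint angles; "qd": joint speeds; "tau": joint torques, N m; "ee_pos": TCP position; "orientation": TCP orientation; "ft_force": force on the tool from outside, world axes, zero at the start; "moment": the same for the moment, N m; "gripper_width": opening from 0.0 (shut) to 1.0 (fully open); "grasp_force": force on a finger pad.
Only numpy, scipy, OpenCV 4.12 (cv2) and the standard library are available. Lean on these libraries where they do the work, as an engineer would, in place of code of your own. Each camera call takes 0.05 s, during which the arm holds its last target. There are 200 camera calls.

## Working session

There is one attempt and no reset: what is moved stays moved. The work goes in short steps, Python scripts to look and compute and a tool call to move; the robot and the scene stay as the last step left them, time stands still between calls to the robot, and variables do not carry over. Pictures are saved under pics/ and viewed, at most 14 in all, crops included, and the job is handed in when it is done.

Besides the shell and the picture viewer there is one more tool, called after "Emit:" as a command line: name --argument value ..., lists and objects as JSON in quotes. jog_arm: Moves the arm, as the interface text tells. Its arguments: {"type":"object","properties":{"motion":{"type":"array"}},"required":["motion"]}

```bash
mkdir -p pics; ls; python3 - <<'E'
from bench import robot
import cv2,pickle
s=robot.read_state();print(s)
for n in("scene","top"):
    f=robot.grab_frame(n);pickle.dump(f,open(n+'.pkl','wb'));cv2.imwrite(f'pics/{n}0.png',f['pixels']);print(f['mtx'],f['extrinsics'],[k for k in f])
E
```

```text
pics
{'t': 0.0, 'joints': array([-1.33350327,  0.59211277,  0.04829408,  1.60982423, -0.03330339,
        0.94266738, -0.03367688]), 'qd': array([ 9.28464163e-04, -2.83316766e-04,  1.01081022e-03, -5.11272668e-04,
       -8.85263460e-05,  7.79046094e-04, -6.67837532e-04]), 'tau': array([-3.46806810e-04, -5.48699534e+01,  1.54625505e+00, -1.98127753e+01,
        9.33332514e-03,  9.00617859e-03,  2.02789414e-05]), 'ee_pos': array([0.23520366, 0.68494301, 0.23814462]), 'orientation': array([-0.51703714, -3.09850343,  0.00344504]), 'ft_force': array([ 0.22589602, -0.43005263,  0.03121052]), 'moment': array([ 0.03418098,  0.02771374, -0.02168537]), 'grasp_force': 0.0, 'gripper_width': 1.0027260208398177}
[[455.64152846   0.         322.55144095]
 [  0.         455.64152846 199.8632227 ]
 [  0.           0.           1.        ]] [[-0.51825893  0.85510725 -0.01411634  0.24445575]
 [-0.4704437  -0.27126203  0.83970211  0.26845329]
 [ 0.71420614  0.44182406  0.54286379 -1.48892386]
 [ 0.          0.          0.          1.        ]] ['pixels', 'mtx', 'extrinsics']
[[462.23653083   0.         319.0620914 ]
 [  0.         462.23653083 193.70334673]
 [  0.           0.           1.        ]] [[-0.02075739 -0.99977289  0.0048274   0.0809352 ]
 [ 0.99921026 -0.02058159  0.03398903 -0.55162107]
 [-0.03388196  0.00552911  0.99941055 -1.10635755]
 [ 0.          0.          0.          1.        ]] ['pixels', 'mtx', 'extrinsics']
```

View pics/scene0.png

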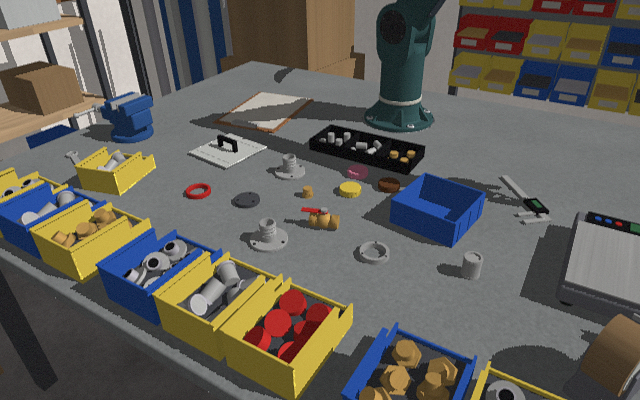

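View pics/top0.png

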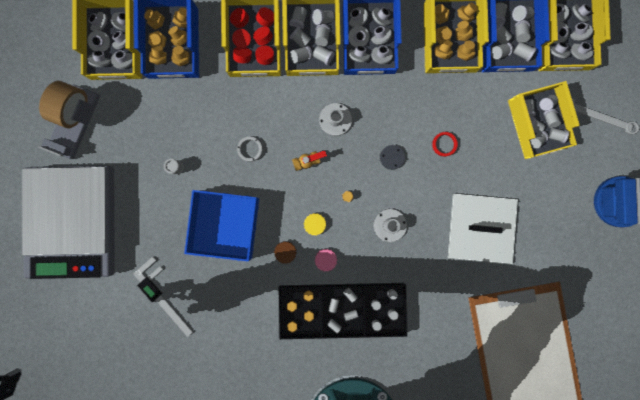

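The top view has +x up and +y to the left. It shows these candidates:
- **Tails:** there are two alike, at (391,225) and (336,119). The robot's right is −y, which is image right, so (391,225) is the one meant.
- **Caps:** yellow (316,224), brown (285,252) and pink (326,260). The yellow one is meant.
- **Other kit:** red ring (446,144), bright ring (250,149), lid (484,228) and box (221,225).
- **Bystanders:** blank (393,157), valve (310,160), plug (348,196) and sleeve (171,166).

I'll confirm these in one enlarged crop.

```bash
cat > h.py <<'E'
import numpy as np, cv2, pickle
from bench import robot
from scipy.spatial.transform import Rotation as Rn
def grab(n): return robot.grab_frame(n)
def ray(f,px,z):
    K,E=f['mtx'],f['extrinsics'];R,t=E[:3,:3],E[:3,3]
    p=np.linalg.solve(K,[px[0],px[1],1.]);d=R.T@np.array([p[0],-p[1],-p[2]]);o=-R.T@t
    return (o+d*(z-o[2])/d[2])
def proj(f,P):
    c=f['extrinsics'][:3,:3]@np.array(P)+f['extrinsics'][:3,3];v=f['mtx']@np.array([c[0],-c[1],-c[2]]);return v[:2]/v[2]
def blob(mask,roi,off=0):
    x,y,w,h=roi;m=np.zeros_like(mask);m[y:y+h,x:x+w]=mask[y:y+h,x:x+w]
    cs,_=cv2.findContours(m,cv2.RETR_EXTERNAL,cv2.CHAIN_APPROX_NONE)
    return max(cs,key=cv2.contourArea)
def hsv(f): return cv2.cvtColor(f['pixels'],cv2.COLOR_BGR2HSV)
def tool():
    s=robot.read_state();return np.array(s['ee_pos']),Rn.from_rotvec(s['orientation']).as_matrix(),s
def togo(target,ydir=None,lift=None):
    """tool-axes shift (mm) to world TCP target; yaw (deg about tool z) so tool y lies along ydir"""
    p,R,s=tool();d=R.T@(np.array(target)-p)*1000
    yaw=None
    if ydir is not None:
        v=R.T@np.array([*ydir,0.]);yaw=np.degrees(np.arctan2(-v[0],v[1]));yaw=(yaw+90)%180-90
    return np.round(d,1),yaw
E
python3 - <<'E'
from h import *
f=pickle.load(open('top.pkl','rb'));H=hsv(f);print('tip',robot.tip_extent)
h,s,v=cv2.split(H)
M={'cap':(((h>20)&(h<35)&(s>150)),(296,204,40,40),.014),'spacer':(((h<8)|(h>172))&(s>150),(425,120,42,46),.012),
'lid':((s<60)&(v>150),(435,180,95,90),.010),'box':((h>100)&(h<125)&(s>120),(170,170,110,110),.06),
'backing':((v>135)&(s<60),(228,128,44,44),.012)}
for k,(m,roi,z) in M.items():
    c=blob(m.astype(np.uint8)*255,roi);print(k,cv2.contourArea(c),cv2.minAreaRect(c),cv2.fitEllipse(c)[0:2],ray(f,cv2.fitEllipse(c)[0],z).round(4))
im=f['pixels']
def crop(x,y,w=80,h=60,k=5):return cv2.resize(im[y:y+h,x:x+w],None,fx=k,fy=k,interpolation=cv2.INTER_CUBIC)
a=np.vstack([np.hstack([crop(351,195),crop(296,89)]),np.hstack([crop(276,200,80,80)[:300],crop(210,120)])])
cv2.imwrite('pics/crop1.png',a)
E
```

```text
tip 0.008
cap 332.0 ((314.5, 224.0), (20.0, 21.0), 90.0) ((314.7667236328125, 223.90960693359375), (20.377256393432617, 20.86709976196289)) [0.4808 0.0813 0.014 ]
spacer 444.5 ((445.0, 143.5), (23.0, 24.0), 90.0) ((444.7688903808594, 143.68206787109375), (23.258882522583008, 24.457380294799805)) [ 0.6679 -0.2371  0.012 ]
lid 4069.5 ((482.1060485839844, 228.25369262695312), (65.5926742553711, 64.68106842041016), 4.864514350891113) ((482.071044921875, 228.287109375), (74.62158203125, 76.57616424560547)) [ 0.4617 -0.3215  0.01  ]
box 4279.0 ((221.54617309570312, 225.13076782226562), (68.0950698852539, 66.11051177978516), 7.125016689300537) ((221.19432067871094, 225.17100524902344), (74.96453857421875, 78.78449249267578)) [0.4838 0.2959 0.06  ]
backing 99.0 ((250.4766845703125, 144.95538330078125), (25.581436157226562, 15.853283882141113), 35.83765411376953) ((248.95022583007812, 147.4171142578125), (19.849464416503906, 23.299280166625977)) [0.6683 0.2364 0.012 ]
```

View pics/crop1.png

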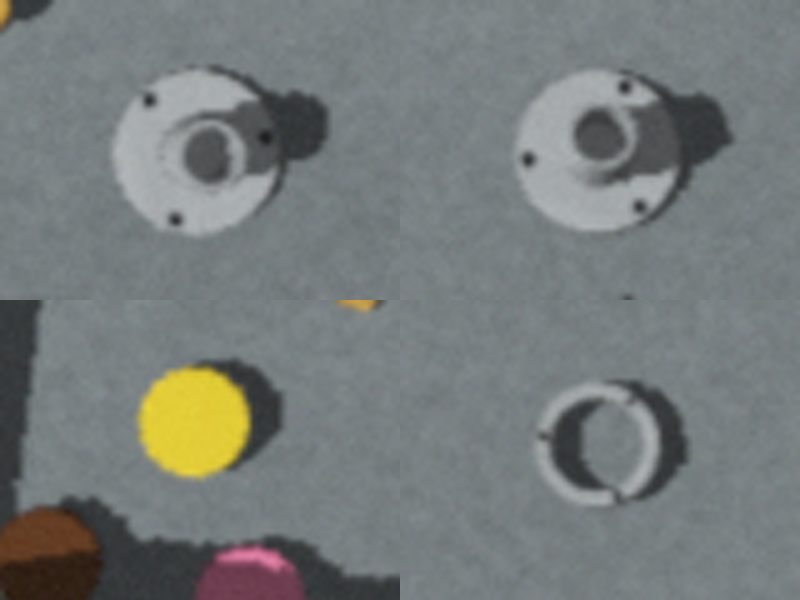

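The crop confirms the picks:
- The meant tail is top left, with its flange centre at pixel (389.8,224.6).
- Its twin is top right.
- The yellow cap and the backing ring with three dots (249.4,148.6) are as expected.

Next I'll refine the box rim and the lid.

```bash
python3 - <<'E'
from h import *
f=pickle.load(open('top.pkl','rb'));g=pickle.load(open('scene.pkl','rb'))
for n,p,z in(('flange',(389.8,224.6),.008),('neck',(392,225.6),.048),('backing',(249.4,148.6),.012)):print(n,ray(f,p,z).round(4))
def crop(im,x,y,w,h,k):return cv2.resize(im[y:y+h,x:x+w],None,fx=k,fy=k,interpolation=cv2.INTER_CUBIC)
a=np.hstack([crop(f['pixels'],180,180,80,90,5),crop(f['pixels'],440,185,80,90,5)])
cv2.imwrite('pics/crop2.png',a)
cv2.imwrite('pics/crop3.png',crop(g['pixels'],180,120,200,150,4))
E
```

```text
flange [ 0.4751 -0.0995  0.008 ]
neck [ 0.4742 -0.0983  0.048 ]
backing [0.6654 0.2354 0.012 ]
```

View pics/crop2.png

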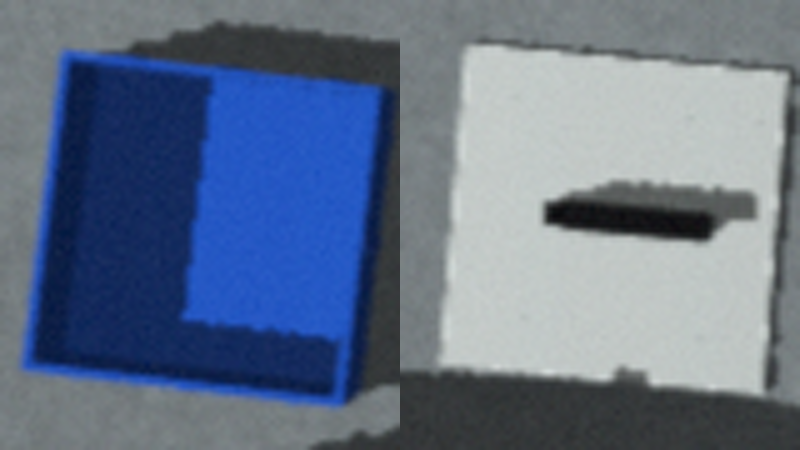

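View pics/crop3.png

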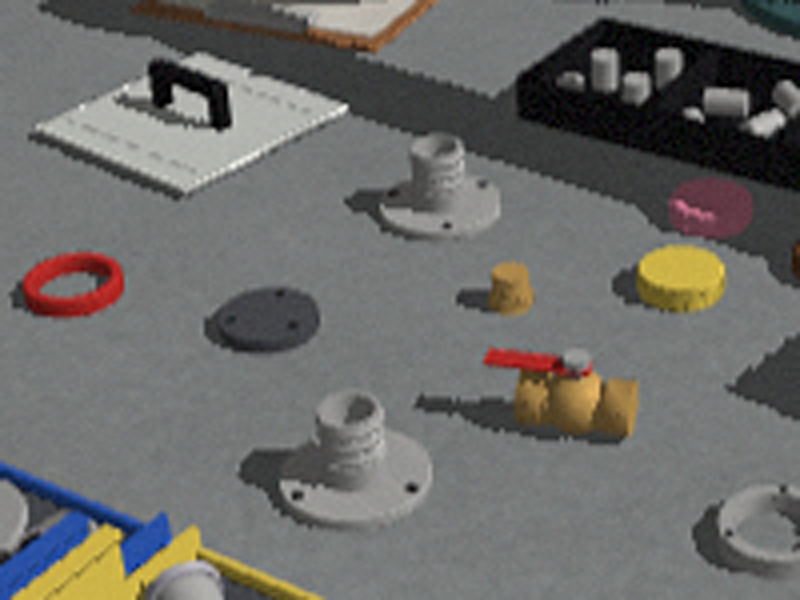

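The crops give these pixel positions:
- **Box rim corners** (crop pixels): (62,52), (385,88), (347,404), (24,368).
- **Lid plate corners:** (466,44), (791,70), (768,388), (441,367), with the handle bar centre at (629,220).
- **Scene view:** the tail stands clear of its neighbours, and the yellow cap sits next to the pink one.

```bash
python3 - <<'E'
from h import *
f=pickle.load(open('top.pkl','rb'))
def cv(P,ox,oy,z):return np.array([ray(f,((x+.5)/5-.5+ox,(y+.5)/5-.5+oy),z) for x,y in P])
b=cv([(62,52),(385,88),(347,404),(24,368)],180,180,.06);l=cv([(66,44),(391,70),(368,388),(41,367)],440,185,.010);h=cv([(144,213),(312,227)],440,185,.045)
for n,q in(('box',b),('lid',l)):
    e=q[0]-q[3]+q[1]-q[2];e2=q[0]-q[1]+q[3]-q[2];print(n,q.mean(0).round(4),'ang',np.degrees(np.arctan2(e[1],e[0])).round(2),np.degrees(np.arctan2(e2[1],e2[0])).round(2),np.linalg.norm(q[0]-q[1]).round(4),np.linalg.norm(q[0]-q[3]).round(4))
d=h[0]-h[1];print('bar',h.mean(0).round(4),np.degrees(np.arctan2(d[1],d[0])))
a=np.radians(-7);print(togo([.475,-.099,.14],(np.cos(a),np.sin(a))))
p,R,_=tool();print(R.round(3))
# scene check
g=pickle.load(open('scene.pkl','rb'))
for P in([.475,-.099,.048],[.4808,.0813,.016],[.668,-.237,.012],[.665,.2354,.012],[.4838,.297,.06]):print(proj(g,P).round(1))
E
```

```text
box [0.484  0.2975 0.06  ] ang -7.64 82.45 0.1495 0.1457
lid [ 0.4624 -0.3235  0.01  ] ang -6.17 84.69 0.1576 0.1559
bar [ 0.4625 -0.3163  0.045 ] 84.04843591700498
(array([-481.4, -663.4,   99.6]), np.float64(78.04926124168139))
[[-0.946  0.325 -0.001]
 [ 0.325  0.946 -0.002]
 [-0.    -0.002 -1.   ]]
[288.6 156.1]
[349.3 185.9]
[197.5 188.1]
[373.5 249.4]
[437.4 194.9]
```

Emit:
jog_arm --motion '[{"wz": 8.5},{"wz": 8.5},{"wz": 8.5},{"wz": 8.5},{"wz": 8.5}]'

```text
$.motion[0]: bad value
```

Emit:
jog_arm --motion '[{"wz": 8.5},{"wz": 8.5},{"wz": 8.5},{"wz": 8.5},{"wz": 2.1}]'

```text
$.motion[0]: bad value
```

Emit:
jog_arm --motion '[{"ty": 40},{"ty": 40},{"ty": 40},{"ty": 40},{"ty": 40,"tx": -10}]'

```text
$.motion[0]: bad value
```

```bash
python3 - <<'E'
from h import *
p,R,s=tool();print(p,R.round(3),s['joints'].round(2));a=np.radians(-7.6);print(togo([.475,-.0985,.14],(np.cos(a),np.sin(a))))
E
```

```text
[0.23523075 0.68499388 0.23824531] [[-0.946  0.325 -0.001]
 [ 0.325  0.946 -0.002]
 [-0.    -0.002 -1.   ]] [-1.33  0.59  0.05  1.61 -0.03  0.94 -0.03]
(array([-481.2, -663. ,   99.6]), np.float64(78.64926004227209))
```

Emit:
jog_arm --motion '[{"wx": 0,"wy": 0,"wz": 8.5,"tx": 0,"ty": 0,"tz": 0,"gripper": 1},{"wx": 0,"wy": 0,"wz": 8.5,"tx": 0,"ty": 0,"tz": 0,"gripper": 1},{"wx": 0,"wy": 0,"wz": 8.5,"tx": 0,"ty": 0,"tz": 0,"gripper": 1},{"wx": 0,"wy": 0,"wz": 8.5,"tx": 0,"ty": 0,"tz": 0,"gripper": 1},{"wx": 0,"wy": 0,"wz": 8.5,"tx": 0,"ty": 0,"tz": 0,"gripper": 1}]'

```text
t: 0.6
ee_pos: [0.2352, 0.6853, 0.2387]
orientation: [1.613, 2.696, -0.002]
ft_force: [-0.3, -0.0, -0.1]
gripper_width: 0.999
grasp_force: 0.0
```

Emit:
jog_arm --motion '[{"wx": 0,"wy": 0,"wz": 8.5,"tx": 0,"ty": 0,"tz": 0,"gripper": 1},{"wx": 0,"wy": 0,"wz": 8.5,"tx": 0,"ty": 0,"tz": 0,"gripper": 1},{"wx": 0,"wy": 0,"wz": 8.5,"tx": 0,"ty": 0,"tz": 0,"gripper": 1},{"wx": 0,"wy": 0,"wz": 8.5,"tx": 0,"ty": 0,"tz": 0,"gripper": 1},{"wx": 0,"wy": 0,"wz": 2,"tx": 0,"ty": 0,"tz": 0,"gripper": 1}]'

```text
t: 1.1
ee_pos: [0.235, 0.6854, 0.2386]
orientation: [2.362, 2.07, -0.001]
ft_force: [0.5, 0.1, -0.1]
gripper_width: 1.001
grasp_force: 0.0
```

Emit:
jog_arm --motion '[{"wx": 0,"wy": 0,"wz": 0,"tx": 0,"ty": 40,"tz": 0,"gripper": 1},{"wx": 0,"wy": 0,"wz": 0,"tx": 0,"ty": 40,"tz": 0,"gripper": 1},{"wx": 0,"wy": 0,"wz": 0,"tx": 0,"ty": 40,"tz": 0,"gripper": 1},{"wx": 0,"wy": 0,"wz": 0,"tx": -20,"ty": 40,"tz": 0,"gripper": 1},{"wx": 0,"wy": 0,"wz": 0,"tx": -30,"ty": 30,"tz": 0,"gripper": 1}]'

```text
t: 1.6
ee_pos: [0.4201, 0.6113, 0.2387]
orientation: [2.358, 2.074, 0.003]
ft_force: [0.2, -0.4, 0.3]
gripper_width: 0.995
grasp_force: 0.0
```

```bash
python3 - <<'E'
from h import *
p,R,s=tool();print(p,R.round(3),s['joints'].round(2));a=np.radians(-7.6);print(togo([.475,-.0985,.14],(np.cos(a),np.sin(a))))
E
```

```text
[0.42010878 0.61129479 0.23874573] [[ 0.127  0.992  0.002]
 [ 0.992 -0.127  0.   ]
 [ 0.001  0.002 -1.   ]] [-1.28  0.64  0.41  1.58 -0.29  0.98 -0.91]
(array([-697.1,  144.8,   98.6]), np.float64(0.27493802401373557))
```

Emit:
jog_arm --motion '[{"wx": 0,"wy": 0,"wz": 0,"tx": -47,"ty": 15,"tz": 0,"gripper": 1},{"wx": 0,"wy": 0,"wz": 0,"tx": -47,"ty": 15,"tz": 0,"gripper": 1},{"wx": 0,"wy": 0,"wz": 0,"tx": -47,"ty": 15,"tz": 0,"gripper": 1},{"wx": 0,"wy": 0,"wz": 0,"tx": -47,"ty": 15,"tz": 0,"gripper": 1},{"wx": 0,"wy": 0,"wz": 0,"tx": -47,"ty": 15,"tz": 0,"gripper": 1}]'

```text
t: 2.1
ee_pos: [0.4613, 0.3667, 0.2392]
orientation: [2.358, 2.075, -0.0]
ft_force: [0.4, -0.2, 0.1]
gripper_width: 0.999
grasp_force: 0.0
```

Emit:
jog_arm --motion '[{"wx": 0,"wy": 0,"wz": 0,"tx": -47,"ty": 10,"tz": 0,"gripper": 1},{"wx": 0,"wy": 0,"wz": 0,"tx": -47,"ty": 10,"tz": 0,"gripper": 1},{"wx": 0,"wy": 0,"wz": 0,"tx": -47,"ty": 10,"tz": 0,"gripper": 1},{"wx": 0,"wy": 0,"wz": 0,"tx": -47,"ty": 10,"tz": 0,"gripper": 1},{"wx": 0,"wy": 0,"wz": 0,"tx": -47,"ty": 10,"tz": 0,"gripper": 1}]'

```text
t: 2.6
ee_pos: [0.4802, 0.1274, 0.2394]
orientation: [2.358, 2.075, 0.001]
ft_force: [1.4, -0.4, 0.1]
gripper_width: 1.007
grasp_force: 0.0
```

Emit:
jog_arm --motion '[{"wx": 0,"wy": 0,"wz": 0,"tx": -47,"ty": 5,"tz": 20,"gripper": 1},{"wx": 0,"wy": 0,"wz": 0,"tx": -45,"ty": 5,"tz": 20,"gripper": 1},{"wx": 0,"wy": 0,"wz": 0,"tx": -45,"ty": 5,"tz": 20,"gripper": 1},{"wx": 0,"wy": 0,"wz": 0,"tx": -45,"ty": 5,"tz": 20,"gripper": 1},{"wx": 0,"wy": 0,"wz": 0,"tx": -45,"ty": 0,"tz": 18,"gripper": 1}]'

```text
t: 3.1
ee_pos: [0.4714, -0.0989, 0.1411]
orientation: [2.357, 2.075, 0.001]
ft_force: [0.2, -0.0, 0.0]
gripper_width: 1.002
grasp_force: 0.0
```

```bash
python3 - <<'E'
from h import *
p,R,s=tool();print(p,R.round(3),s['joints'].round(2));a=np.radians(-7.6);print(togo([.475,-.0985,.020],(np.cos(a),np.sin(a))))
E
```

```text
[ 0.47137143 -0.09890905  0.14108827] [[ 0.127  0.992  0.001]
 [ 0.992 -0.127 -0.   ]
 [-0.     0.001 -1.   ]] [-0.16  0.47  0.36  2.24 -0.36  0.48  0.36]
(array([  0.9,   3.4, 121.1]), np.float64(0.32231451302450864))
```

Descend and close on the neck.

Emit:
jog_arm --motion '[{"wx": 0,"wy": 0,"wz": 0.3,"tx": 1,"ty": 3.4,"tz": 30,"gripper": 1},{"wx": 0,"wy": 0,"wz": 0,"tx": 0,"ty": 0,"tz": 30,"gripper": 1},{"wx": 0,"wy": 0,"wz": 0,"tx": 0,"ty": 0,"tz": 30,"gripper": 1},{"wx": 0,"wy": 0,"wz": 0,"tx": 0,"ty": 0,"tz": 20,"gripper": 1},{"wx": 0,"wy": 0,"wz": 0,"tx": 0,"ty": 0,"tz": 11,"gripper": 1}]'

```text
t: 3.6
ee_pos: [0.4738, -0.0966, 0.0193]
orientation: [-2.364, -2.066, 0.001]
ft_force: [-0.5, 1.1, 0.9]
gripper_width: 0.998
grasp_force: 0.0
```

Emit:
jog_arm --motion '[{"wx": 0,"wy": 0,"wz": 0,"tx": 0,"ty": 0,"tz": 0,"gripper": -1},{"wx": 0,"wy": 0,"wz": 0,"tx": 0,"ty": 0,"tz": 0,"gripper": -1},{"wx": 0,"wy": 0,"wz": 0,"tx": 0,"ty": 0,"tz": 0,"gripper": -1},{"wx": 0,"wy": 0,"wz": 0,"tx": 0,"ty": 0,"tz": 0,"gripper": -1},{"wx": 0,"wy": 0,"wz": 0,"tx": 0,"ty": 0,"tz": 0,"gripper": -1}]'

```text
t: 4.1
ee_pos: [0.4749, -0.0967, 0.0221]
orientation: [2.365, 2.066, 0.002]
ft_force: [-0.1, 1.7, 6.0]
gripper_width: 0.405
grasp_force: 59.4
```

Emit:
jog_arm --motion '[{"wx": 0,"wy": 0,"wz": 0,"tx": 0,"ty": 0,"tz": 0,"gripper": -1},{"wx": 0,"wy": 0,"wz": 0,"tx": 0,"ty": 0,"tz": 0,"gripper": -1},{"wx": 0,"wy": 0,"wz": 0,"tx": 0,"ty": 0,"tz": 0,"gripper": -1},{"wx": 0,"wy": 0,"wz": 0,"tx": 0,"ty": 0,"tz": 0,"gripper": -1},{"wx": 0,"wy": 0,"wz": 0,"tx": 0,"ty": 0,"tz": 0,"gripper": -1}]'

```text
t: 4.6
ee_pos: [0.4749, -0.0967, 0.0221]
orientation: [2.365, 2.066, 0.002]
ft_force: [0.3, 0.1, 6.5]
gripper_width: 0.411
grasp_force: 59.4
```

```bash
python3 - <<'E'
from h import *
p,R,s=tool();print(p,s['gripper_width'],s['grasp_force'],s['ft_force'])
f=grab('scene');x,y=proj(f,p).astype(int);cv2.imwrite('pics/g1.png',cv2.resize(f['pixels'][y-80:y+40,x-80:x+80],None,fx=5,fy=5,interpolation=cv2.INTER_CUBIC))
E
```

```text
[ 0.47493525 -0.09668474  0.02209793] 0.41100644580863893 59.38671290874481 [0.29258698 0.10005747 6.48392234]
```

View pics/g1.png

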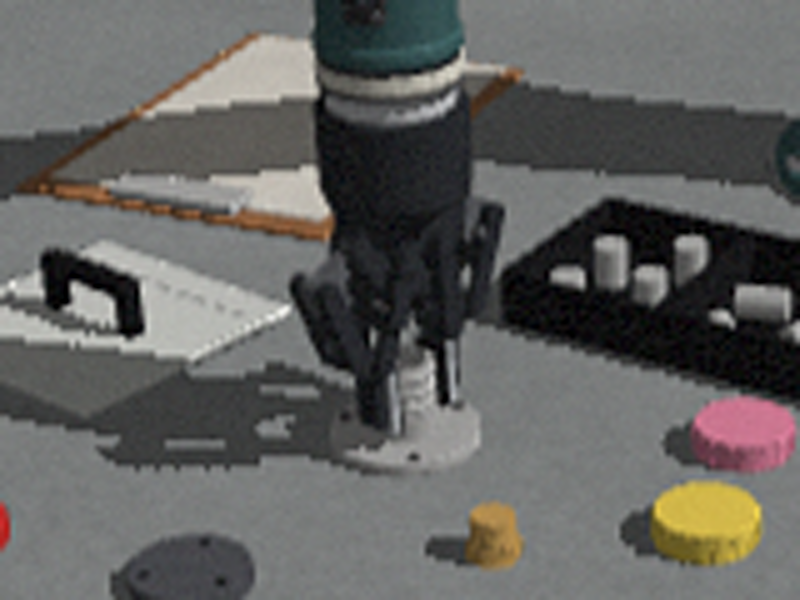

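The fingertips rest lightly on the flange (6 N) with the neck firmly held (59 N). So at 0.41 opening the tips reach 14 mm ahead of the TCP. Now lift and carry it to the box.

Emit:
jog_arm --motion '[{"wx": 0,"wy": 0,"wz": 0,"tx": 0,"ty": 0,"tz": -15,"gripper": -1},{"wx": 0,"wy": 0,"wz": 0,"tx": 0,"ty": 0,"tz": -30,"gripper": -1},{"wx": 0,"wy": 0,"wz": 0,"tx": 0,"ty": 0,"tz": -30,"gripper": -1},{"wx": 0,"wy": 0,"wz": 0,"tx": 0,"ty": 0,"tz": -30,"gripper": -1},{"wx": 0,"wy": 0,"wz": 0,"tx": 20,"ty": 0,"tz": -25,"gripper": -1}]'

```text
t: 5.15
ee_pos: [0.4765, -0.0792, 0.1528]
orientation: [2.369, 2.059, 0.0]
ft_force: [-0.0, 0.5, -3.0]
gripper_width: 0.407
grasp_force: 60.5
```

Emit:
jog_arm --motion '[{"wx": 0,"wy": 0,"wz": 0,"tx": 35,"ty": -2,"tz": 0,"gripper": -1},{"wx": 0,"wy": 0,"wz": 0,"tx": 35,"ty": -4,"tz": 0,"gripper": -1},{"wx": 0,"wy": 0,"wz": 0,"tx": 35,"ty": -4,"tz": 0,"gripper": -1},{"wx": 0,"wy": 0,"wz": 0,"tx": 35,"ty": -4,"tz": 0,"gripper": -1},{"wx": 0,"wy": 0,"wz": 0,"tx": 35,"ty": -4,"tz": 0,"gripper": -1}]'

```text
t: 5.65
ee_pos: [0.4819, 0.1006, 0.1511]
orientation: [-2.366, -2.067, -0.0]
ft_force: [0.8, -0.4, -3.0]
gripper_width: 0.408
grasp_force: 60.7
```

Emit:
jog_arm --motion '[{"wx": 0,"wy": 0,"wz": 0,"tx": 35,"ty": -4,"tz": 0,"gripper": -1},{"wx": 0,"wy": 0,"wz": 0,"tx": 35,"ty": -4,"tz": 0,"gripper": -1},{"wx": 0,"wy": 0,"wz": 0,"tx": 35,"ty": -4,"tz": 0,"gripper": -1},{"wx": 0,"wy": 0,"wz": 0,"tx": 35,"ty": -4,"tz": 0,"gripper": -1},{"wx": 0,"wy": 0,"wz": 0,"tx": 35,"ty": -4,"tz": 0,"gripper": -1}]'

```text
t: 6.15
ee_pos: [0.4855, 0.2765, 0.151]
orientation: [-2.365, -2.067, 0.001]
ft_force: [0.8, -1.1, -3.9]
gripper_width: 0.406
grasp_force: 60.7
```

Emit:
jog_arm --motion '[{"wx": 0,"wy": 0,"wz": 0,"tx": 20,"ty": -2,"tz": 0,"gripper": -1},{"wx": 0,"wy": 0,"wz": 0,"tx": 0,"ty": 0,"tz": 0,"gripper": -1}]'

```text
t: 6.35
ee_pos: [0.4865, 0.2995, 0.1507]
orientation: [-2.359, -2.073, -0.002]
ft_force: [0.0, -0.9, -2.9]
gripper_width: 0.405
grasp_force: 60.7
```

```bash
python3 - <<'E'
from h import *
p,R,s=tool();print(p,s['gripper_width'],s['grasp_force'],s['ft_force'],R[:,2].round(3));a=np.radians(-7.6);print(togo([.484,.2985,.027],(np.cos(a),np.sin(a))))
f=grab('scene');x,y=proj(f,p).astype(int);cv2.imwrite('pics/g2.png',cv2.resize(f['pixels'][y-60:y+60,x-80:x+80],None,fx=4,fy=4,interpolation=cv2.INTER_CUBIC))
E
```

```text
[0.48646554 0.29947379 0.15072305] 0.40467031086604116 60.66841721534729 [ 0.04711642 -0.93858313 -2.85130645] [ 0.     0.002 -1.   ]
(array([ -1.5,  -2.3, 123.7]), np.float64(0.21834362531774332))
```

View pics/g2.png

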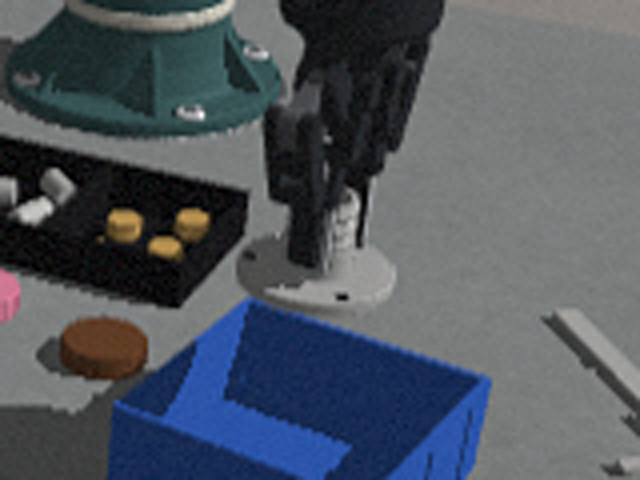

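The tail hangs level in the fingers above the box. Lower it.

Emit:
jog_arm --motion '[{"wx": 0,"wy": 0,"wz": 0.2,"tx": -1.5,"ty": -2.3,"tz": 25,"gripper": -1},{"wx": 0,"wy": 0,"wz": 0,"tx": 0,"ty": 0,"tz": 30,"gripper": -1},{"wx": 0,"wy": 0,"wz": 0,"tx": 0,"ty": 0,"tz": 30,"gripper": -1},{"wx": 0,"wy": 0,"wz": 0,"tx": 0,"ty": 0,"tz": 25,"gripper": -1},{"wx": 0,"wy": 0,"wz": 0,"tx": 0,"ty": 0,"tz": 8,"gripper": -1}]'

```text
t: 6.9
ee_pos: [0.4835, 0.2904, 0.0309]
orientation: [2.373, 2.058, -0.009]
ft_force: [-1.6, 0.7, -3.4]
gripper_width: 0.404
grasp_force: 60.5
```

Emit:
jog_arm --motion '[{"wx": 0,"wy": 0,"wz": 0,"tx": 0,"ty": 0,"tz": 5,"gripper": -1},{"wx": 0,"wy": 0,"wz": 0,"tx": 0,"ty": 0,"tz": 0,"gripper": -1},{"wx": 0,"wy": 0,"wz": 0,"tx": 0,"ty": 0,"tz": 0,"gripper": -1}]'

```text
t: 7.2
ee_pos: [0.4857, 0.2939, 0.0289]
orientation: [2.37, 2.061, 0.003]
ft_force: [-0.2, 0.4, -3.1]
gripper_width: 0.407
grasp_force: 60.5
```

Emit:
jog_arm --motion '[{"wx": 0,"wy": 0,"wz": 0,"tx": 4,"ty": -1,"tz": 0,"gripper": -1},{"wx": 0,"wy": 0,"wz": 0,"tx": 0,"ty": 0,"tz": 1.5,"gripper": -1},{"wx": 0,"wy": 0,"wz": 0,"tx": 0,"ty": 0,"tz": 1.5,"gripper": -1},{"wx": 0,"wy": 0,"wz": 0,"tx": 0,"ty": 0,"tz": 0,"gripper": -1}]'

```text
t: 7.6
ee_pos: [0.4847, 0.2992, 0.0262]
orientation: [-2.368, -2.062, -0.003]
ft_force: [-1.9, -0.4, 6.8]
gripper_width: 0.405
grasp_force: 61.8
```

Touchdown: the force rose to +7 N. Release, go up and look.

Emit:
jog_arm --motion '[{"wx": 0,"wy": 0,"wz": 0,"tx": 0,"ty": 0,"tz": 0,"gripper": 0.4},{"wx": 0,"wy": 0,"wz": 0,"tx": 0,"ty": 0,"tz": 0,"gripper": 0.4},{"wx": 0,"wy": 0,"wz": 0,"tx": 0,"ty": 0,"tz": 0,"gripper": 0.4},{"wx": 0,"wy": 0,"wz": 0,"tx": 0,"ty": 0,"tz": 0,"gripper": 0.4}]'

```text
t: 8.0
ee_pos: [0.4845, 0.298, 0.0248]
orientation: [2.37, 2.062, 0.0]
ft_force: [0.9, 0.7, 0.4]
gripper_width: 0.7
grasp_force: 0.0
```

Emit:
jog_arm --motion '[{"wx": 0,"wy": 0,"wz": 0,"tx": 0,"ty": 0,"tz": -15,"gripper": 0.4},{"wx": 0,"wy": 0,"wz": 0,"tx": 0,"ty": 0,"tz": -30,"gripper": 0.4},{"wx": 0,"wy": 0,"wz": 0,"tx": 0,"ty": 0,"tz": -40,"gripper": 0.4},{"wx": 0,"wy": 0,"wz": 0,"tx": 0,"ty": 0,"tz": -40,"gripper": 0.4},{"wx": 0,"wy": 0,"wz": 0,"tx": -50,"ty": 20,"tz": -20,"gripper": 1}]'

```text
t: 8.5
ee_pos: [0.4959, 0.2612, 0.171]
orientation: [-2.354, -2.076, -0.013]
ft_force: [1.2, -0.0, 0.1]
gripper_width: 0.85
grasp_force: 0.0
```

Emit:
jog_arm --motion '[{"wx": 0,"wy": 0,"wz": 0,"tx": -45,"ty": 20,"tz": 0,"gripper": 1},{"wx": 0,"wy": 0,"wz": 0,"tx": -45,"ty": 20,"tz": 0,"gripper": 1},{"wx": 0,"wy": 0,"wz": 0,"tx": -45,"ty": 20,"tz": 0,"gripper": 1},{"wx": 0,"wy": 0,"wz": 0,"tx": -45,"ty": 20,"tz": 0,"gripper": 1},{"wx": 0,"wy": 0,"wz": 0,"tx": -45,"ty": 20,"tz": 0,"gripper": 1}]'

```text
t: 9.0
ee_pos: [0.5637, 0.014, 0.1684]
orientation: [2.37, 2.062, 0.001]
ft_force: [0.9, 0.5, 0.2]
gripper_width: 1.0
grasp_force: 0.0
```

Emit:
jog_arm --motion '[{"wx": 0,"wy": 0,"wz": 0,"tx": -45,"ty": 10,"tz": 0,"gripper": 1},{"wx": 0,"wy": 0,"wz": 0,"tx": -45,"ty": 10,"tz": 0,"gripper": 1},{"wx": 0,"wy": 0,"wz": 0,"tx": -45,"ty": 0,"tz": 0,"gripper": 1},{"wx": 0,"wy": 0,"wz": 0,"tx": -45,"ty": 0,"tz": 0,"gripper": 1},{"wx": 0,"wy": 0,"wz": 0,"tx": -45,"ty": 0,"tz": 0,"gripper": 1}]'

```text
t: 9.5
ee_pos: [0.5516, -0.2116, 0.1682]
orientation: [2.37, 2.061, 0.001]
ft_force: [0.6, 0.7, -0.4]
gripper_width: 1.001
grasp_force: 0.0
```

```bash
python3 - <<'E'
from h import *
p,R,s=tool();print(p,s['gripper_width'],R[:,2].round(3));a=np.radians(-7.6);print(togo([.668,-.2371,.10],(np.cos(a),np.sin(a))))
f=grab('top');pickle.dump(f,open('top1.pkl','wb'));cv2.imwrite('pics/g3.png',cv2.resize(f['pixels'][180:270,180:260],None,fx=6,fy=6,interpolation=cv2.INTER_CUBIC))
E
```

```text
[ 0.55159509 -0.21162833  0.16822975] 1.0005876558673517 [ 0.001 -0.    -1.   ]
(array([ -9.1, 118.8,  68.3]), np.float64(-0.3750898099613522))
```

View pics/g3.png

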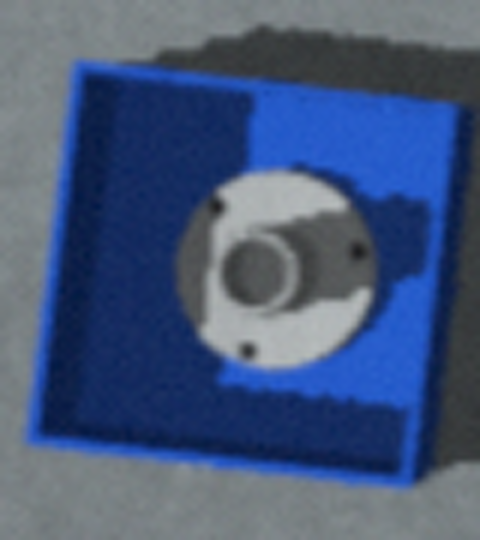

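The tail stands in the box, flange centre at crop pixel (277,268) and neck end at (262,273). Now on to the spacer.

```bash
python3 - <<'E'
from h import *
f=pickle.load(open('top1.pkl','rb'));print(ray(f,(225.8,224.25),.012),ray(f,(223.2,225.1),.052))
E
```

```text
[0.48436566 0.2947902  0.012     ] [0.48364422 0.29294304 0.052     ]
```

Emit:
jog_arm --motion '[{"wx": 0,"wy": 0,"wz": -0.4,"tx": -9,"ty": 30,"tz": 0,"gripper": 1},{"wx": 0,"wy": 0,"wz": 0,"tx": 0,"ty": 35,"tz": 0,"gripper": 1},{"wx": 0,"wy": 0,"wz": 0,"tx": 0,"ty": 35,"tz": 20,"gripper": 1},{"wx": 0,"wy": 0,"wz": 0,"tx": 0,"ty": 19,"tz": 30,"gripper": 1},{"wx": 0,"wy": 0,"wz": 0,"tx": 0,"ty": 0,"tz": 18,"gripper": 1}]'

```text
t: 10.05
ee_pos: [0.6715, -0.2334, 0.0981]
orientation: [2.36, 2.072, 0.002]
ft_force: [-0.5, 0.1, -0.0]
gripper_width: 0.999
grasp_force: 0.0
```

Emit:
jog_arm --motion '[{"wx": 0,"wy": 0,"wz": 0,"tx": 0,"ty": 0,"tz": 0,"gripper": 1},{"wx": 0,"wy": 0,"wz": 0,"tx": 0,"ty": 0,"tz": 0,"gripper": 1}]'

```text
t: 10.25
ee_pos: [0.6671, -0.2347, 0.0996]
orientation: [-2.363, -2.068, 0.002]
ft_force: [-0.9, 0.1, 0.4]
gripper_width: 1.001
grasp_force: 0.0
```

```bash
python3 - <<'E'
from h import *
a=np.radians(-7.6);print(togo([.668,-.2371,.014],(np.cos(a),np.sin(a))))
E
```

```text
(array([-2.3,  1.4, 85.6]), np.float64(-0.013647274670958609))
```

Emit:
jog_arm --motion '[{"wx": 0,"wy": 0,"wz": 0,"tx": -2.3,"ty": 1.4,"tz": 25,"gripper": 1},{"wx": 0,"wy": 0,"wz": 0,"tx": 0,"ty": 0,"tz": 25,"gripper": 1},{"wx": 0,"wy": 0,"wz": 0,"tx": 0,"ty": 0,"tz": 20,"gripper": 1},{"wx": 0,"wy": 0,"wz": 0,"tx": 0,"ty": 0,"tz": 15,"gripper": 1},{"wx": 0,"wy": 0,"wz": 0,"tx": 0,"ty": 0,"tz": 0,"gripper": 1}]'

```text
t: 10.75
ee_pos: [0.6684, -0.2363, 0.0127]
orientation: [-2.361, -2.068, 0.002]
ft_force: [-0.9, 1.0, -0.3]
gripper_width: 0.998
grasp_force: 0.0
```

Emit:
jog_arm --motion '[{"wx": 0,"wy": 0,"wz": 0,"tx": 0,"ty": 0,"tz": 0,"gripper": -1},{"wx": 0,"wy": 0,"wz": 0,"tx": 0,"ty": 0,"tz": 0,"gripper": -1},{"wx": 0,"wy": 0,"wz": 0,"tx": 0,"ty": 0,"tz": 0,"gripper": -1},{"wx": 0,"wy": 0,"wz": 0,"tx": 0,"ty": 0,"tz": 0,"gripper": -1}]'

```text
t: 11.15
ee_pos: [0.6761, -0.2392, 0.0195]
orientation: [2.354, 2.061, 0.011]
ft_force: [6.4, -0.1, 10.3]
gripper_width: 0.33
grasp_force: 5.0
```

Something went wrong: the width is 0.33, below the ring's 60 mm. Look before doing anything else.

```bash
python3 - <<'E'
from h import *
p,R,s=tool();print(p,R.round(3),s['gripper_width'],s['grasp_force'],s['ft_force'])
f=grab('scene');x,y=proj(f,p).astype(int);cv2.imwrite('pics/g4.png',cv2.resize(f['pixels'][y-70:y+50,x-80:x+80],None,fx=5,fy=5,interpolation=cv2.INTER_CUBIC))
E
```

```text
[ 0.67611531 -0.23915814  0.01950626] [[ 0.132  0.991  0.013]
 [ 0.991 -0.132 -0.005]
 [-0.003  0.014 -1.   ]] 0.33014427503618204 4.9778848816640675 [ 6.42484075 -0.06885625 10.29328725]
```

View pics/g4.png

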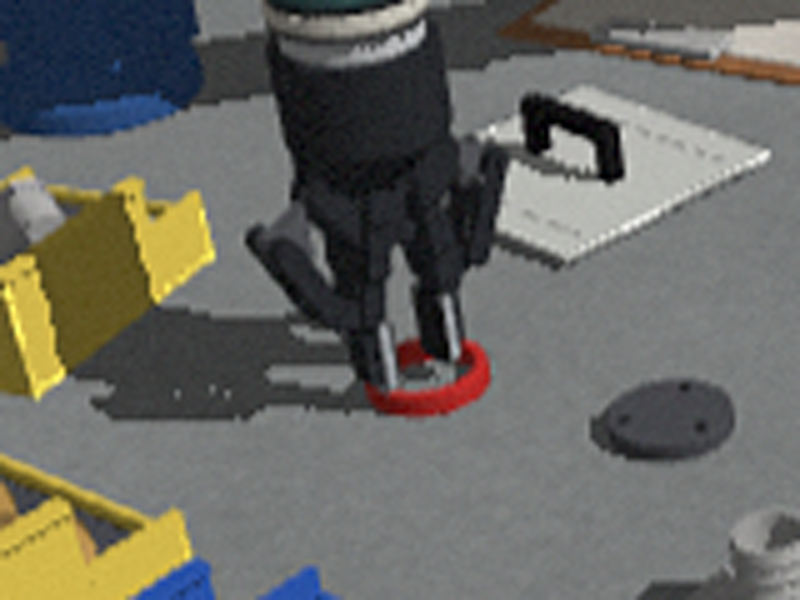

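The near finger is inside the ring and the other is on top of it, so the open fingers stood too high. This fits the tips being 8 mm ahead of the TCP only when shut. By the link geometry they are about 3 mm ahead at w=0.7 and −5 mm when open. So for the rings I'll pre-open to 0.8 and go down to TCP z ≈ 0.0045. First lift, open and re-measure the ring.

Emit:
jog_arm --motion '[{"wx": 0,"wy": 0,"wz": 0,"tx": 0,"ty": 0,"tz": -10,"gripper": -0.34},{"wx": 0,"wy": 0,"wz": 0,"tx": 0,"ty": 0,"tz": -30,"gripper": -0.34},{"wx": 0,"wy": 0,"wz": 0,"tx": 0,"ty": 0,"tz": -50,"gripper": 0.6},{"wx": 0,"wy": 0,"wz": 0,"tx": 40,"ty": -30,"tz": -20,"gripper": 0.6},{"wx": 0,"wy": 0,"wz": 0,"tx": 40,"ty": -40,"tz": 0,"gripper": 0.6}]'

```text
t: 11.7
ee_pos: [0.6199, -0.1586, 0.1275]
orientation: [2.359, 2.062, 0.008]
ft_force: [0.4, 0.7, -0.5]
gripper_width: 0.799
grasp_force: 0.0
```

Emit:
jog_arm --motion '[{"wx": 0,"wy": 0,"wz": 0,"tx": 30,"ty": -40,"tz": 0,"gripper": 0.6},{"wx": 0,"wy": 0,"wz": 0,"tx": 0,"ty": -40,"tz": 0,"gripper": 0.6},{"wx": 0,"wy": 0,"wz": 0,"tx": 0,"ty": 0,"tz": 0,"gripper": 0.6}]'

```text
t: 12.0
ee_pos: [0.5327, -0.1139, 0.1225]
orientation: [-2.355, -2.064, 0.008]
ft_force: [-0.3, -0.8, 0.3]
gripper_width: 0.803
grasp_force: 0.0
```

```bash
python3 - <<'E'
from h import *
f=grab('top');h,s,v=cv2.split(hsv(f));m=((((h<8)|(h>172))&(s>130))*255).astype(np.uint8)
c=blob(m,(410,110,80,80));e=cv2.fitEllipse(c);print(e,cv2.contourArea(c));P=ray(f,e[0],.012);print(P)
g=grab('scene');h,s,v=cv2.split(hsv(g));m=((((h<8)|(h>172))&(s>130))*255).astype(np.uint8)
c2=blob(m,(170,165,60,50));print(cv2.fitEllipse(c2),proj(g,[P[0],P[1],.006]))
p,R,s=tool();print(p,R[:,2].round(3),s['gripper_width']);a=np.radians(-7.6);print(togo([P[0],P[1],.06],(np.cos(a),np.sin(a))))
E
```

```text
((444.5787048339844, 144.5944366455078), (23.44785499572754, 25.031911849975586), 83.0422592163086) 459.0
[ 0.66567346 -0.2365237   0.012     ]
((198.49981689453125, 190.48716735839844), (14.93255615234375, 25.341903686523438), 81.38115692138672) [198.75432793 189.85332256]
[ 0.540344   -0.11644103  0.12352461] [-0.  0. -1.] 0.7973574129193242
(array([-102.5,  140.1,   63.5]), np.float64(0.02034115502821976))
```

Emit:
jog_arm --motion '[{"wx": 0,"wy": 0,"wz": 0,"tx": -30,"ty": 40,"tz": 0,"gripper": 0.6},{"wx": 0,"wy": 0,"wz": 0,"tx": -30,"ty": 40,"tz": 0,"gripper": 0.6},{"wx": 0,"wy": 0,"wz": 0,"tx": -30,"ty": 40,"tz": 20,"gripper": 0.6},{"wx": 0,"wy": 0,"wz": 0,"tx": -12.5,"ty": 20,"tz": 43,"gripper": 0.6},{"wx": 0,"wy": 0,"wz": 0,"tx": 0,"ty": 0,"tz": 0,"gripper": 0.6}]'

```text
t: 12.6
ee_pos: [0.6642, -0.2373, 0.0548]
orientation: [-2.363, -2.065, 0.008]
ft_force: [-1.2, 0.8, -0.9]
gripper_width: 0.803
grasp_force: 0.0
```

Emit:
jog_arm --motion '[{"wx": 0,"wy": 0,"wz": 0,"tx": 0,"ty": 0,"tz": 0,"gripper": 0.6},{"wx": 0,"wy": 0,"wz": 0,"tx": 0,"ty": 0,"tz": 0,"gripper": 0.6}]'

```text
t: 12.8
ee_pos: [0.6649, -0.2342, 0.0625]
orientation: [2.362, 2.069, 0.002]
ft_force: [0.4, -0.3, -0.0]
gripper_width: 0.797
grasp_force: 0.0
```

```bash
python3 - <<'E'
from h import *
a=np.radians(-7.6);print(togo([.666,-.2368,.0045],(np.cos(a),np.sin(a))))
E
```

```text
(array([-2.5,  1.3, 58. ]), np.float64(0.04880522783895458))
```

Emit:
jog_arm --motion '[{"wx": 0,"wy": 0,"wz": 0,"tx": -2.5,"ty": 1.3,"tz": 20,"gripper": 0.6},{"wx": 0,"wy": 0,"wz": 0,"tx": 0,"ty": 0,"tz": 20,"gripper": 0.6},{"wx": 0,"wy": 0,"wz": 0,"tx": 0,"ty": 0,"tz": 12,"gripper": 0.6},{"wx": 0,"wy": 0,"wz": 0,"tx": 0,"ty": 0,"tz": 0,"gripper": 0.6},{"wx": 0,"wy": 0,"wz": 0,"tx": 0,"ty": 0,"tz": 0,"gripper": 0.6}]'

```text
t: 13.3
ee_pos: [0.6648, -0.2364, 0.0087]
orientation: [-2.362, -2.07, 0.001]
ft_force: [0.0, -0.7, 0.2]
gripper_width: 0.803
grasp_force: 0.0
```

Emit:
jog_arm --motion '[{"wx": 0,"wy": 0,"wz": 0,"tx": 0,"ty": 1,"tz": 4.5,"gripper": 0.6},{"wx": 0,"wy": 0,"wz": 0,"tx": 0,"ty": 0,"tz": 0,"gripper": 0.3},{"wx": 0,"wy": 0,"wz": 0,"tx": 0,"ty": 0,"tz": 0,"gripper": 0.1},{"wx": 0,"wy": 0,"wz": 0,"tx": 0,"ty": 0,"tz": 0,"gripper": 0.1},{"wx": 0,"wy": 0,"wz": 0,"tx": 0,"ty": 0,"tz": 0,"gripper": 0.1}]'

```text
t: 13.8
ee_pos: [0.6669, -0.2372, 0.0057]
orientation: [2.362, 2.069, 0.001]
ft_force: [0.3, 0.4, 5.4]
gripper_width: 0.671
grasp_force: 64.0
```

The ring is gripped (0.67, 64 N). Lift and carry it.

Emit:
jog_arm --motion '[{"wx": 0,"wy": 0,"wz": 0,"tx": 0,"ty": 0,"tz": -15,"gripper": 0.1},{"wx": 0,"wy": 0,"wz": 0,"tx": 0,"ty": 0,"tz": -40,"gripper": 0.1},{"wx": 0,"wy": 0,"wz": 0,"tx": 0,"ty": 0,"tz": -40,"gripper": 0.1},{"wx": 0,"wy": 0,"wz": 0,"tx": 20,"ty": -10,"tz": -30,"gripper": 0.1},{"wx": 0,"wy": 0,"wz": 0,"tx": 40,"ty": -20,"tz": 0,"gripper": 0.1}]'

```text
t: 14.3
ee_pos: [0.648, -0.1796, 0.1361]
orientation: [2.36, 2.054, 0.007]
ft_force: [0.6, 0.1, -0.8]
gripper_width: 0.677
grasp_force: 64.1
```

Emit:
jog_arm --motion '[{"wx": 0,"wy": 0,"wz": 0,"tx": 42,"ty": -21,"tz": 0,"gripper": 0.1},{"wx": 0,"wy": 0,"wz": 0,"tx": 42,"ty": -21,"tz": 0,"gripper": 0.1},{"wx": 0,"wy": 0,"wz": 0,"tx": 42,"ty": -21,"tz": 0,"gripper": 0.1},{"wx": 0,"wy": 0,"wz": 0,"tx": 42,"ty": -21,"tz": 0,"gripper": 0.1},{"wx": 0,"wy": 0,"wz": 0,"tx": 42,"ty": -21,"tz": 0,"gripper": 0.1}]'

```text
t: 14.8
ee_pos: [0.5668, 0.0504, 0.1303]
orientation: [-2.363, -2.07, -0.001]
ft_force: [-0.0, -0.3, 1.1]
gripper_width: 0.673
grasp_force: 64.1
```

Emit:
jog_arm --motion '[{"wx": 0,"wy": 0,"wz": 0,"tx": 42,"ty": -21,"tz": 0,"gripper": 0.1},{"wx": 0,"wy": 0,"wz": 0,"tx": 42,"ty": -21,"tz": 0,"gripper": 0.1},{"wx": 0,"wy": 0,"wz": 0,"tx": 42,"ty": -21,"tz": 0,"gripper": 0.1},{"wx": 0,"wy": 0,"wz": 0,"tx": 42,"ty": -21,"tz": 0,"gripper": 0.1},{"wx": 0,"wy": 0,"wz": 0,"tx": 42,"ty": -21,"tz": 0,"gripper": 0.1}]'

```text
t: 15.3
ee_pos: [0.4903, 0.2724, 0.1303]
orientation: [-2.363, -2.07, -0.001]
ft_force: [0.7, 0.1, -0.3]
gripper_width: 0.674
grasp_force: 64.1
```

Emit:
jog_arm --motion '[{"wx": 0,"wy": 0,"wz": 0,"tx": 20,"ty": -10,"tz": 0,"gripper": 0.1},{"wx": 0,"wy": 0,"wz": 0,"tx": 0,"ty": 0,"tz": 0,"gripper": 0.1},{"wx": 0,"wy": 0,"wz": 0,"tx": 0,"ty": 0,"tz": 0,"gripper": 0.1}]'

```text
t: 15.6
ee_pos: [0.4838, 0.2917, 0.1301]
orientation: [2.361, 2.072, 0.0]
ft_force: [0.6, -0.5, -0.2]
gripper_width: 0.673
grasp_force: 64.1
```

```bash
python3 - <<'E'
from h import *
p,R,s=tool();print(p,R[:,2].round(3),s['gripper_width'],s['grasp_force']);a=np.radians(-7.6);print(togo([.484,.294,.08],(np.cos(a),np.sin(a))))
E
```

```text
[0.4837909  0.29171248 0.13005686] [ 0. -0. -1.] 0.6727837541750585 64.08006571233273
(array([ 2.3, -0.1, 50.1]), np.float64(0.11804939733845288))
```

Emit:
jog_arm --motion '[{"wx": 0,"wy": 0,"wz": 0,"tx": 2.3,"ty": 0,"tz": 25,"gripper": 0.1},{"wx": 0,"wy": 0,"wz": 0,"tx": 0,"ty": 0,"tz": 25,"gripper": 0.1},{"wx": 0,"wy": 0,"wz": 0,"tx": 0,"ty": 0,"tz": 12,"gripper": 0.1},{"wx": 0,"wy": 0,"wz": 0,"tx": 0,"ty": 0,"tz": 9,"gripper": 0.1},{"wx": 0,"wy": 0,"wz": 0,"tx": 0,"ty": 0,"tz": 9,"gripper": 0.1}]'

```text
t: 16.1
ee_pos: [0.4852, 0.293, 0.0497]
orientation: [2.364, 2.068, 0.001]
ft_force: [0.2, -0.4, -0.0]
gripper_width: 0.672
grasp_force: 64.1
```

Emit:
jog_arm --motion '[{"wx": 0,"wy": 0,"wz": 0,"tx": 0,"ty": 0,"tz": 0,"gripper": 0.1}]'

```text
t: 16.2
ee_pos: [0.4843, 0.2933, 0.0492]
orientation: [-2.364, -2.069, 0.002]
ft_force: [0.4, 0.2, -0.4]
gripper_width: 0.674
grasp_force: 64.1
```

No contact, so the ring is around the neck. Lower, release and rise.

Emit:
jog_arm --motion '[{"wx": 0,"wy": 0,"wz": 0,"tx": 0,"ty": 0,"tz": 12,"gripper": 0.1},{"wx": 0,"wy": 0,"wz": 0,"tx": 0,"ty": 0,"tz": 12,"gripper": 0.1},{"wx": 0,"wy": 0,"wz": 0,"tx": 0,"ty": 0,"tz": 5,"gripper": 0.1},{"wx": 0,"wy": 0,"wz": 0,"tx": 0,"ty": 0,"tz": 0,"gripper": 0.1}]'

```text
t: 16.6
ee_pos: [0.4837, 0.2937, 0.0197]
orientation: [-2.362, -2.07, 0.003]
ft_force: [0.6, -0.9, -0.3]
gripper_width: 0.671
grasp_force: 64.1
```

Emit:
jog_arm --motion '[{"wx": 0,"wy": 0,"wz": 0,"tx": 0,"ty": 0,"tz": 0,"gripper": 0.6},{"wx": 0,"wy": 0,"wz": 0,"tx": 0,"ty": 0,"tz": 0,"gripper": 0.6},{"wx": 0,"wy": 0,"wz": 0,"tx": 0,"ty": 0,"tz": 0,"gripper": 0.6},{"wx": 0,"wy": 0,"wz": 0,"tx": 0,"ty": 0,"tz": -10,"gripper": 0.6},{"wx": 0,"wy": 0,"wz": 0,"tx": 0,"ty": 0,"tz": -25,"gripper": 0.6}]'

```text
t: 17.1
ee_pos: [0.4832, 0.2934, 0.0553]
orientation: [-2.362, -2.07, 0.005]
ft_force: [0.5, 0.9, -0.3]
gripper_width: 0.805
grasp_force: 0.0
```

Emit:
jog_arm --motion '[{"wx": 0,"wy": 0,"wz": 0,"tx": 0,"ty": 0,"tz": -40,"gripper": 0.6},{"wx": 0,"wy": 0,"wz": 0,"tx": 0,"ty": 0,"tz": -40,"gripper": 0.6},{"wx": 0,"wy": 0,"wz": 0,"tx": -10,"ty": 40,"tz": 0,"gripper": 0.6},{"wx": 0,"wy": 0,"wz": 0,"tx": -10,"ty": 40,"tz": 0,"gripper": 0.6},{"wx": 0,"wy": 0,"wz": 0,"tx": -10,"ty": 40,"tz": 0,"gripper": 0.6}]'

```text
t: 17.6
ee_pos: [0.6004, 0.2488, 0.1375]
orientation: [2.361, 2.072, 0.003]
ft_force: [1.7, 0.3, 0.1]
gripper_width: 0.799
grasp_force: 0.0
```

Emit:
jog_arm --motion '[{"wx": 0,"wy": 0,"wz": 0,"tx": -30,"ty": 30,"tz": 0,"gripper": 0.6},{"wx": 0,"wy": 0,"wz": 0,"tx": -20,"ty": 20,"tz": 0,"gripper": 0.6},{"wx": 0,"wy": 0,"wz": 0,"tx": 0,"ty": 0,"tz": 0,"gripper": 0.6}]'

```text
t: 17.9
ee_pos: [0.6459, 0.1856, 0.1376]
orientation: [2.367, 2.057, 0.002]
ft_force: [1.3, -0.7, 0.3]
gripper_width: 0.803
grasp_force: 0.0
```

```bash
python3 - <<'E'
from h import *
p,R,s=tool();print(p,s['gripper_width']);a=np.radians(-7.6);print(togo([.6665,.2358,.06],(np.cos(a),np.sin(a))))
f=grab('top');im=f['pixels'];h,s,v=cv2.split(hsv(f));m=((((h<8)|(h>172))&(s>130))*255).astype(np.uint8)
c=blob(m,(190,190,70,70));e=cv2.fitEllipse(c);print(e,ray(f,e[0],.024))
A=cv2.resize(im[190:260,180:260],None,fx=5,fy=5,interpolation=cv2.INTER_CUBIC);g=grab('scene')['pixels'];B=cv2.resize(g[165:235,385:465],None,fx=5,fy=5,interpolation=cv2.INTER_CUBIC)
cv2.imwrite('pics/g5.png',np.hstack([A,B]))
E
```

```text
[0.64593584 0.18562949 0.13757508] 0.8027437466722211
(array([52.8, 13. , 77.5]), np.float64(-0.42135809034679994))Traceback (most recent call last):
  File "<stdin>", line 4, in <module>
  File "h.py", line 14, in blob
    return max(cs,key=cv2.contourArea)
ValueError: max() iterable argument is empty
```

```bash
python3 - <<'E'
from h import *
for n,roi in(('top',(180,185,80,80)),('scene',(385,165,105,80))):
    f=grab(n);h,s,v=cv2.split(hsv(f));m=((((h<8)|(h>172))&(s>120))*255).astype(np.uint8)
    x,y,w,hh=roi;k=m[y:y+hh,x:x+w];yy,xx=np.nonzero(k);print(n,len(xx),(xx.min()+x,xx.max()+x,yy.min()+y,yy.max()+y) if len(xx) else '',f['pixels'][225,225])
    for dz in(.012,.018,.024):print(proj(f,[.484,.294,dz]).round(1),[proj(f,[.484+.03*np.cos(t),.294+.03*np.sin(t),dz]).round(0).tolist() for t in(0,1.57,3.14,4.71)])
E
```

```text
top 0  [40 35 21]
[226.1 224.4] [[226.0, 212.0], [214.0, 225.0], [226.0, 237.0], [239.0, 224.0]]
[225.6 224.5] [[225.0, 212.0], [213.0, 225.0], [226.0, 237.0], [238.0, 224.0]]
[225.1 224.6] [[225.0, 212.0], [212.0, 225.0], [225.0, 237.0], [238.0, 224.0]]
scene 90 (np.int64(402), np.int64(447), np.int64(166), np.int64(218)) [60 59 57]
[433.4 212.9] [[429.0, 220.0], [447.0, 217.0], [438.0, 206.0], [420.0, 209.0]]
[433.7 210.7] [[429.0, 217.0], [447.0, 215.0], [438.0, 204.0], [421.0, 207.0]]
[434.  208.4] [[429.0, 215.0], [447.0, 212.0], [439.0, 202.0], [421.0, 205.0]]
```

Emit:
jog_arm --motion '[{"wx": 0,"wy": 0,"wz": -0.4,"tx": 26,"ty": 6,"tz": 20,"gripper": 0.74},{"wx": 0,"wy": 0,"wz": 0,"tx": 26.5,"ty": 6,"tz": 30,"gripper": 0.74},{"wx": 0,"wy": 0,"wz": 0,"tx": 0,"ty": 0,"tz": 27,"gripper": 0.74},{"wx": 0,"wy": 0,"wz": 0,"tx": 0,"ty": 0,"tz": 0,"gripper": 0.74},{"wx": 0,"wy": 0,"wz": 0,"tx": 0,"ty": 0,"tz": 0,"gripper": 0.74}]'

```text
t: 18.55
ee_pos: [0.6597, 0.2435, 0.0587]
orientation: [-2.354, -2.08, 0.002]
ft_force: [0.5, -0.7, 0.0]
gripper_width: 0.874
grasp_force: 0.0
```

```bash
python3 - <<'E'
from h import *
a=np.radians(-7.6);print(togo([.666,.2356,.0045],(np.cos(a),np.sin(a))))
g=grab('scene');im=g['pixels']
A=cv2.resize(im[165:235,395:475],None,fx=5,fy=5,interpolation=cv2.INTER_CUBIC);B=cv2.resize(im[195:265,335:415],None,fx=5,fy=5,interpolation=cv2.INTER_CUBIC)
cv2.imwrite('pics/g5.png',np.hstack([A,B]));print(proj(g,[.666,.2356,.012]))
E
```

```text
(array([-7. ,  7.3, 54.2]), np.float64(0.5224936696960469))
[373.32680178 249.68250391]
```

View pics/g5.png

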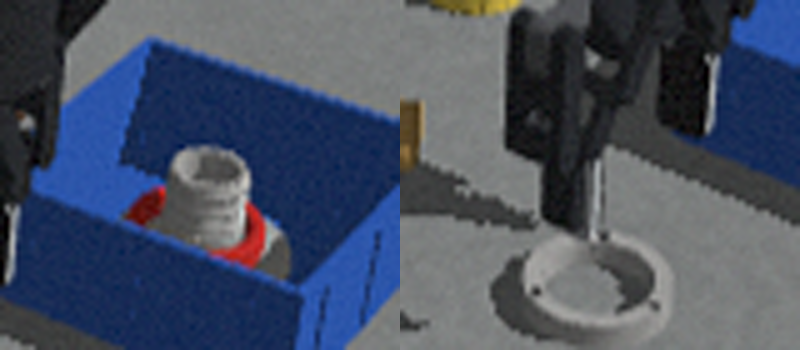

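The red spacer lies flat on the flange around the neck, crop (205,230). The backing ring's top centre is at about (374.6,249.8), within 3 mm of my estimate.

Emit:
jog_arm --motion '[{"wx": 0,"wy": 0,"wz": 0.5,"tx": -6,"ty": 6.5,"tz": 0,"gripper": 0.74},{"wx": 0,"wy": 0,"wz": 0,"tx": 0,"ty": 0,"tz": 20,"gripper": 0.74},{"wx": 0,"wy": 0,"wz": 0,"tx": 0,"ty": 0,"tz": 10,"gripper": 0.74},{"wx": 0,"wy": 0,"wz": 0,"tx": 0,"ty": 0,"tz": 0,"gripper": 0.74},{"wx": 0,"wy": 0,"wz": 0,"tx": 0,"ty": 0,"tz": 0,"gripper": 0.74}]'

```text
t: 19.1
ee_pos: [0.6662, 0.236, 0.0281]
orientation: [-2.364, -2.068, 0.002]
ft_force: [0.6, 0.5, 0.5]
gripper_width: 0.867
grasp_force: 0.0
```

```bash
python3 - <<'E'
from h import *
a=np.radians(-7.6);print(tool()[0],togo([.6653,.2367,.0045],(np.cos(a),np.sin(a))))
E
```

```text
[0.66617784 0.23601201 0.02810851] (array([ 0.6, -0.9, 23.6]), np.float64(-0.0562648626834914))
```

Emit:
jog_arm --motion '[{"wx": 0,"wy": 0,"wz": 0,"tx": 0.6,"ty": -0.9,"tz": 14,"gripper": 0.74},{"wx": 0,"wy": 0,"wz": 0,"tx": 0,"ty": 0,"tz": 9.5,"gripper": 0.74},{"wx": 0,"wy": 0,"wz": 0,"tx": 0,"ty": 0,"tz": 0,"gripper": 0.74},{"wx": 0,"wy": 0,"wz": 0,"tx": 0,"ty": 0,"tz": 0,"gripper": 0.74}]'

```text
t: 19.5
ee_pos: [0.6655, 0.2368, 0.0046]
orientation: [-2.364, -2.068, 0.001]
ft_force: [1.3, -0.4, 0.7]
gripper_width: 0.869
grasp_force: 0.0
```

Emit:
jog_arm --motion '[{"wx": 0,"wy": 0,"wz": 0,"tx": 0,"ty": 0,"tz": 0,"gripper": 0.5},{"wx": 0,"wy": 0,"wz": 0,"tx": 0,"ty": 0,"tz": 0,"gripper": 0.1},{"wx": 0,"wy": 0,"wz": 0,"tx": 0,"ty": 0,"tz": 0,"gripper": 0.1},{"wx": 0,"wy": 0,"wz": 0,"tx": 0,"ty": 0,"tz": 0,"gripper": 0.1}]'

```text
t: 19.9
ee_pos: [0.6666, 0.2368, 0.0064]
orientation: [2.364, 2.068, 0.002]
ft_force: [-2.6, -0.5, 6.6]
gripper_width: 0.68
grasp_force: 64.1
```

Emit:
jog_arm --motion '[{"wx": 0,"wy": 0,"wz": 0,"tx": 0,"ty": 0,"tz": -15,"gripper": 0.1},{"wx": 0,"wy": 0,"wz": 0,"tx": 0,"ty": 0,"tz": -35,"gripper": 0.1},{"wx": 0,"wy": 0,"wz": 0,"tx": 0,"ty": 0,"tz": -40,"gripper": 0.1},{"wx": 0,"wy": 0,"wz": 0,"tx": 0,"ty": 0,"tz": -35,"gripper": 0.1},{"wx": 0,"wy": 0,"wz": 0,"tx": 7,"ty": -40,"tz": 0,"gripper": 0.1}]'

```text
t: 20.4
ee_pos: [0.6372, 0.2464, 0.1379]
orientation: [2.362, 2.054, 0.025]
ft_force: [0.7, -0.2, -1.7]
gripper_width: 0.674
grasp_force: 64.5
```

Emit:
jog_arm --motion '[{"wx": 0,"wy": 0,"wz": 0,"tx": 7,"ty": -40,"tz": 0,"gripper": 0.1},{"wx": 0,"wy": 0,"wz": 0,"tx": 7,"ty": -40,"tz": 0,"gripper": 0.1},{"wx": 0,"wy": 0,"wz": 0,"tx": 7,"ty": -40,"tz": 0,"gripper": 0.1},{"wx": 0,"wy": 0,"wz": 0,"tx": 5,"ty": -28,"tz": 0,"gripper": 0.1},{"wx": 0,"wy": 0,"wz": 0,"tx": 0,"ty": 0,"tz": 0,"gripper": 0.1}]'

```text
t: 20.9
ee_pos: [0.478, 0.2965, 0.13]
orientation: [-2.356, -2.072, 0.007]
ft_force: [0.3, 0.3, -1.8]
gripper_width: 0.676
grasp_force: 64.5
```

Emit:
jog_arm --motion '[{"wx": 0,"wy": 0,"wz": 0,"tx": 0,"ty": 0,"tz": 0,"gripper": 0.1},{"wx": 0,"wy": 0,"wz": 0,"tx": 0,"ty": 0,"tz": 0,"gripper": 0.1}]'

```text
t: 21.1
ee_pos: [0.4857, 0.2943, 0.1309]
orientation: [2.365, 2.066, 0.003]
ft_force: [0.8, -0.3, -0.8]
gripper_width: 0.672
grasp_force: 64.5
```

```bash
python3 - <<'E'
from h import *
p,R,s=tool();a=np.radians(-7.6);print(p,s['gripper_width'],s['grasp_force'],togo([.484,.294,.08],(np.cos(a),np.sin(a))))
E
```

```text
[0.48565967 0.29429784 0.13093277] 0.6724678225127283 64.46042116731405 (array([-0.6, -1.7, 50.9]), np.float64(-0.11525119022408603))
```

Emit:
jog_arm --motion '[{"wx": 0,"wy": 0,"wz": 0,"tx": -0.5,"ty": -1.5,"tz": 25,"gripper": 0.1},{"wx": 0,"wy": 0,"wz": 0,"tx": 0,"ty": 0,"tz": 25,"gripper": 0.1},{"wx": 0,"wy": 0,"wz": 0,"tx": 0,"ty": 0,"tz": 12,"gripper": 0.1},{"wx": 0,"wy": 0,"wz": 0,"tx": 0,"ty": 0,"tz": 9,"gripper": 0.1},{"wx": 0,"wy": 0,"wz": 0,"tx": 0,"ty": 0,"tz": 9,"gripper": 0.1}]'

```text
t: 21.6
ee_pos: [0.4836, 0.294, 0.05]
orientation: [2.365, 2.066, 0.002]
ft_force: [-0.6, 0.8, -1.1]
gripper_width: 0.674
grasp_force: 64.4
```

Emit:
jog_arm --motion '[{"wx": 0,"wy": 0,"wz": 0,"tx": 0,"ty": 0,"tz": 0,"gripper": 0.1}]'

```text
t: 21.7
ee_pos: [0.4825, 0.2939, 0.0496]
orientation: [-2.365, -2.068, 0.001]
ft_force: [-0.4, 1.1, -0.9]
gripper_width: 0.679
grasp_force: 64.4
```

Emit:
jog_arm --motion '[{"wx": 0,"wy": 0,"wz": 0,"tx": 0,"ty": 1,"tz": 10,"gripper": 0.1},{"wx": 0,"wy": 0,"wz": 0,"tx": 0,"ty": 0,"tz": 7,"gripper": 0.1},{"wx": 0,"wy": 0,"wz": 0,"tx": 0,"ty": 0,"tz": 0,"gripper": 0.1},{"wx": 0,"wy": 0,"wz": 0,"tx": 0,"ty": 0,"tz": 0,"gripper": 0.1}]'

```text
t: 22.1
ee_pos: [0.4833, 0.2941, 0.0331]
orientation: [-2.365, -2.068, 0.0]
ft_force: [0.2, 0.6, -1.3]
gripper_width: 0.676
grasp_force: 64.5
```

Emit:
jog_arm --motion '[{"wx": 0,"wy": 0,"wz": 0,"tx": 0,"ty": 0,"tz": 0,"gripper": 0.6},{"wx": 0,"wy": 0,"wz": 0,"tx": 0,"ty": 0,"tz": 0,"gripper": 0.6},{"wx": 0,"wy": 0,"wz": 0,"tx": 0,"ty": 0,"tz": 0,"gripper": 0.6},{"wx": 0,"wy": 0,"wz": 0,"tx": 0,"ty": 0,"tz": -10,"gripper": 0.6},{"wx": 0,"wy": 0,"wz": 0,"tx": 0,"ty": 0,"tz": -25,"gripper": 0.6}]'

```text
t: 22.6
ee_pos: [0.4822, 0.2935, 0.0677]
orientation: [-2.364, -2.068, 0.006]
ft_force: [-0.4, -0.2, -0.2]
gripper_width: 0.8
grasp_force: 0.0
```

Emit:
jog_arm --motion '[{"wx": 0,"wy": 0,"wz": 0,"tx": 0,"ty": 0,"tz": -35,"gripper": 0.6},{"wx": 0,"wy": 0,"wz": 0,"tx": 0,"ty": 0,"tz": -35,"gripper": 0.6},{"wx": 0,"wy": 0,"wz": 0,"tx": -40,"ty": 0,"tz": 0,"gripper": 0.5},{"wx": 0,"wy": 0,"wz": 0,"tx": -40,"ty": 0,"tz": 0,"gripper": 0.5},{"wx": 0,"wy": 0,"wz": 0,"tx": -40,"ty": 0,"tz": 0,"gripper": 0.5}]'

```text
t: 23.1
ee_pos: [0.4674, 0.1745, 0.1394]
orientation: [2.363, 2.07, 0.003]
ft_force: [0.5, -0.6, 0.6]
gripper_width: 0.752
grasp_force: 0.0
```

Emit:
jog_arm --motion '[{"wx": 0,"wy": 0,"wz": 0,"tx": -40,"ty": -10,"tz": 0,"gripper": 0.5},{"wx": 0,"wy": 0,"wz": 0,"tx": -40,"ty": -10,"tz": 0,"gripper": 0.5},{"wx": 0,"wy": 0,"wz": 0,"tx": 0,"ty": 0,"tz": 0,"gripper": 0.5},{"wx": 0,"wy": 0,"wz": 0,"tx": 0,"ty": 0,"tz": 0,"gripper": 0.5}]'

```text
t: 23.5
ee_pos: [0.4368, 0.0977, 0.139]
orientation: [2.368, 2.065, 0.002]
ft_force: [0.1, -0.2, -1.1]
gripper_width: 0.75
grasp_force: 0.0
```

```bash
python3 - <<'E'
from h import *
p,R,s=tool();a=np.radians(-7.6);print(p,s['gripper_width'],togo([.4808,.0813,.03],(np.cos(a),np.sin(a))))
g=grab('scene');h,s,v=cv2.split(hsv(g));m=(((h>20)&(h<35)&(s>150))*255).astype(np.uint8);c=blob(m,(330,170,45,40));print(cv2.boundingRect(c),proj(g,[.4808,.0813,.016]),proj(g,[.4808,.0813,0]))
t=grab('top')
A=cv2.resize(g['pixels'][165:235,395:475],None,fx=5,fy=5,interpolation=cv2.INTER_CUBIC);B=cv2.resize(t['pixels'][190:260,180:260],None,fx=5,fy=5,interpolation=cv2.INTER_CUBIC)
cv2.imwrite('pics/g6.png',np.hstack([A,B]))
E
```

```text
[0.43683391 0.09767454 0.1389803 ] 0.7497704790245002 (array([-10.3,  45.7, 109. ]), np.float64(-0.21833861551199618))
(340, 182, 21, 16) [349.27557027 185.93830097] [349.15912506 191.56422496]
```

View pics/g6.png

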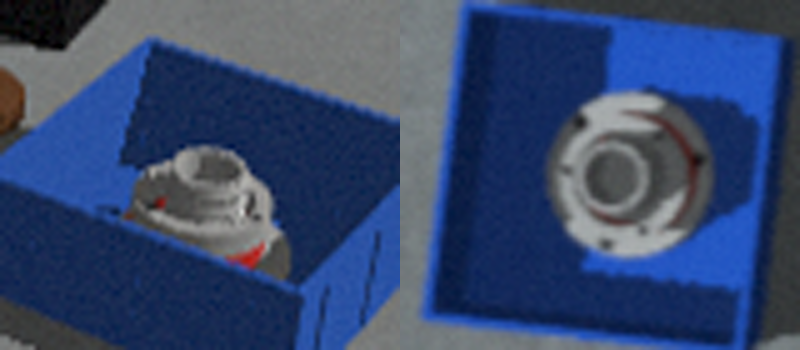

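The backing ring is over the neck, but red shows at crop (160,203), so it may be tilted. I'll zoom in.

```bash
python3 - <<'E'
from h import *
g=grab('scene');t=grab('top')
A=cv2.resize(g['pixels'][188:226,415:455],None,fx=10,fy=10,interpolation=cv2.INTER_LANCZOS4);B=cv2.resize(t['pixels'][205:243,206:246],None,fx=10,fy=10,interpolation=cv2.INTER_LANCZOS4)
ims=[]
for f,im,o in((g,A,(415,188)),(t,B,(206,205))):
    im=im.copy();cx,cy=.484,.294
    raw=im.copy()
    for z,r,col in((.036,.03,(0,255,0)),(.024,.03,(0,255,255)),(.052,.018,(255,0,255))):
        P=[(((proj(f,[cx+r*np.cos(q),cy+r*np.sin(q),z])-o+.5)*10-.5)) for q in np.linspace(0,6.283,60)]
        cv2.polylines(im,[np.int32(P)],True,col,1)
    ims.append(im)
cv2.imwrite('pics/g7.png',np.hstack(ims))
E
```

```text
(no output)
```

View pics/g7.png

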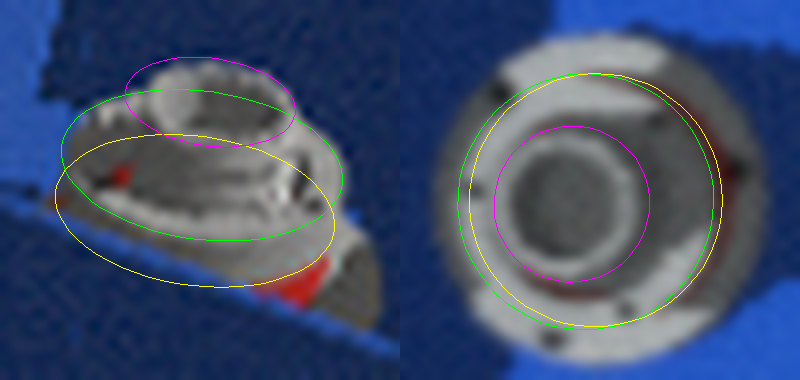

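In the overlay the green outline (expected flat backing top) matches the ring in both views, and red starts just at the yellow line. So the backing is seated. The red patch is the spacer's inner wall seen through the hole. Now the cap.

Emit:
jog_arm --motion '[{"wx": 0,"wy": 0,"wz": -0.2,"tx": -5,"ty": 25,"tz": 0,"gripper": 0.5},{"wx": 0,"wy": 0,"wz": 0,"tx": -4.5,"ty": 20,"tz": 30,"gripper": 0.5},{"wx": 0,"wy": 0,"wz": 0,"tx": 0,"ty": 0,"tz": 40,"gripper": 0.5},{"wx": 0,"wy": 0,"wz": 0,"tx": 0,"ty": 0,"tz": 28,"gripper": 0.5},{"wx": 0,"wy": 0,"wz": 0,"tx": 0,"ty": 0,"tz": 0,"gripper": 0.5}]'

```text
t: 24.2
ee_pos: [0.4788, 0.084, 0.0373]
orientation: [-2.357, -2.072, 0.007]
ft_force: [-0.6, -0.0, -0.2]
gripper_width: 0.75
grasp_force: 0.0
```

Emit:
jog_arm --motion '[{"wx": 0,"wy": 0,"wz": 0,"tx": 0,"ty": 0,"tz": 0,"gripper": 0.5},{"wx": 0,"wy": 0,"wz": 0,"tx": 0,"ty": 0,"tz": 0,"gripper": 0.5}]'

```text
t: 24.4
ee_pos: [0.4812, 0.0838, 0.0413]
orientation: [2.359, 2.073, 0.003]
ft_force: [0.4, -0.7, 0.0]
gripper_width: 0.753
grasp_force: 0.0
```

```bash
python3 - <<'E'
from h import *
a=np.radians(-7.6);print(tool()[0],togo([.4803,.0820,.008],(np.cos(a),np.sin(a))))
E
```

```text
[0.48119621 0.08380045 0.04132242] (array([-1.9, -0.7, 33.3]), np.float64(0.19600968724000722))
```

Emit:
jog_arm --motion '[{"wx": 0,"wy": 0,"wz": 0.2,"tx": -1.9,"ty": -0.7,"tz": 13,"gripper": 0.5},{"wx": 0,"wy": 0,"wz": 0,"tx": 0,"ty": 0,"tz": 12,"gripper": 0.5},{"wx": 0,"wy": 0,"wz": 0,"tx": 0,"ty": 0,"tz": 8,"gripper": 0.5},{"wx": 0,"wy": 0,"wz": 0,"tx": 0,"ty": 0,"tz": 0,"gripper": 0.5},{"wx": 0,"wy": 0,"wz": 0,"tx": 0,"ty": 0,"tz": 0,"gripper": 0.5}]'

```text
t: 24.9
ee_pos: [0.4794, 0.0815, 0.0073]
orientation: [-2.365, -2.068, -0.0]
ft_force: [0.1, -0.0, 0.4]
gripper_width: 0.75
grasp_force: 0.0
```

Emit:
jog_arm --motion '[{"wx": 0,"wy": 0,"wz": 0,"tx": 0,"ty": 0,"tz": 0,"gripper": 0.3},{"wx": 0,"wy": 0,"wz": 0,"tx": 0,"ty": 0,"tz": 0,"gripper": 0},{"wx": 0,"wy": 0,"wz": 0,"tx": 0,"ty": 0,"tz": 0,"gripper": 0},{"wx": 0,"wy": 0,"wz": 0,"tx": 0,"ty": 0,"tz": 0,"gripper": 0}]'

```text
t: 25.3
ee_pos: [0.4797, 0.0815, 0.0082]
orientation: [2.365, 2.067, 0.002]
ft_force: [-0.3, -0.7, 7.1]
gripper_width: 0.586
grasp_force: 60.8
```

```bash
python3 - <<'E'
from h import *
print(tool()[0])
t=grab('scene');h,s,v=cv2.split(hsv(t));m=(((h>20)&(h<35)&(s>150))*255).astype(np.uint8);c=blob(m,(325,165,55,50));print(cv2.boundingRect(c))
E
```

```text
[0.47967217 0.08148857 0.00821161]
(348, 181, 13, 17)
```

Emit:
jog_arm --motion '[{"wx": 0,"wy": 0,"wz": 0,"tx": 0,"ty": 0,"tz": -15,"gripper": 0},{"wx": 0,"wy": 0,"wz": 0,"tx": 0,"ty": 0,"tz": -35,"gripper": 0},{"wx": 0,"wy": 0,"wz": 0,"tx": 0,"ty": 0,"tz": -40,"gripper": 0},{"wx": 0,"wy": 0,"wz": 0,"tx": 11,"ty": 0,"tz": -33,"gripper": 0},{"wx": 0,"wy": 0,"wz": 0,"tx": 40,"ty": -4,"tz": 0,"gripper": 0}]'

```text
t: 25.85
ee_pos: [0.4849, 0.129, 0.1347]
orientation: [2.37, 2.054, 0.01]
ft_force: [1.4, 0.8, -0.9]
gripper_width: 0.588
grasp_force: 62.4
```

Emit:
jog_arm --motion '[{"wx": 0,"wy": 0,"wz": 0,"tx": 40,"ty": -5,"tz": 0,"gripper": 0},{"wx": 0,"wy": 0,"wz": 0,"tx": 40,"ty": -5,"tz": 0,"gripper": 0},{"wx": 0,"wy": 0,"wz": 0,"tx": 40,"ty": -5,"tz": 0,"gripper": 0},{"wx": 0,"wy": 0,"wz": 0,"tx": 40,"ty": -5,"tz": 0,"gripper": 0},{"wx": 0,"wy": 0,"wz": 0,"tx": 0,"ty": 0,"tz": 0,"gripper": 0}]'

```text
t: 26.35
ee_pos: [0.4828, 0.3021, 0.1301]
orientation: [-2.351, -2.079, -0.006]
ft_force: [0.6, -1.1, -0.2]
gripper_width: 0.584
grasp_force: 62.4
```

Emit:
jog_arm --motion '[{"wx": 0,"wy": 0,"wz": 0,"tx": 0,"ty": 0,"tz": 0,"gripper": 0},{"wx": 0,"wy": 0,"wz": 0,"tx": 0,"ty": 0,"tz": 0,"gripper": 0}]'

```text
t: 26.55
ee_pos: [0.4834, 0.2924, 0.1303]
orientation: [2.366, 2.066, -0.001]
ft_force: [-0.2, -0.6, -0.1]
gripper_width: 0.585
grasp_force: 62.4
```

```bash
python3 - <<'E'
from h import *
p,R,s=tool();a=np.radians(-7.6);print(p,s['gripper_width'],s['grasp_force'],togo([.484,.294,.06],(np.cos(a),np.sin(a))))
E
```

```text
[0.48338526 0.29237266 0.13034312] 0.5852902745029883 62.37684912979603 (array([ 1.8,  0.4, 70.3]), np.float64(-0.1302431272897877))
```

Emit:
jog_arm --motion '[{"wx": 0,"wy": 0,"wz": 0,"tx": 1.6,"ty": 0.4,"tz": 30,"gripper": 0},{"wx": 0,"wy": 0,"wz": 0,"tx": 0,"ty": 0,"tz": 25,"gripper": 0},{"wx": 0,"wy": 0,"wz": 0,"tx": 0,"ty": 0,"tz": 10,"gripper": 0},{"wx": 0,"wy": 0,"wz": 0,"tx": 0,"ty": 0,"tz": 5,"gripper": 0},{"wx": 0,"wy": 0,"wz": 0,"tx": 0,"ty": 0,"tz": 5,"gripper": 0}]'

```text
t: 27.05
ee_pos: [0.4849, 0.2945, 0.0556]
orientation: [2.366, 2.066, 0.001]
ft_force: [-0.1, -0.4, -0.1]
gripper_width: 0.581
grasp_force: 62.4
```

Emit:
jog_arm --motion '[{"wx": 0,"wy": 0,"wz": 0,"tx": 0,"ty": 0,"tz": 4,"gripper": 0},{"wx": 0,"wy": 0,"wz": 0,"tx": 0,"ty": 0,"tz": 0,"gripper": 0},{"wx": 0,"wy": 0,"wz": 0,"tx": 0,"ty": 0,"tz": 0,"gripper": 0}]'

```text
t: 27.35
ee_pos: [0.4846, 0.2955, 0.0517]
orientation: [2.365, 2.068, 0.001]
ft_force: [0.8, 0.4, 0.1]
gripper_width: 0.588
grasp_force: 62.4
```

Emit:
jog_arm --motion '[{"wx": 0,"wy": 0,"wz": 0,"tx": 0,"ty": 0,"tz": 3,"gripper": 0},{"wx": 0,"wy": 0,"wz": 0,"tx": 0,"ty": 0,"tz": 0,"gripper": 0},{"wx": 0,"wy": 0,"wz": 0,"tx": 0,"ty": 0,"tz": 0,"gripper": 0}]'

```text
t: 27.65
ee_pos: [0.4842, 0.2954, 0.0483]
orientation: [-2.365, -2.068, -0.0]
ft_force: [0.3, 0.0, -1.0]
gripper_width: 0.585
grasp_force: 62.4
```

Emit:
jog_arm --motion '[{"wx": 0,"wy": 0,"wz": 0,"tx": 0,"ty": 0,"tz": 0,"gripper": 0.5},{"wx": 0,"wy": 0,"wz": 0,"tx": 0,"ty": 0,"tz": 0,"gripper": 0.5},{"wx": 0,"wy": 0,"wz": 0,"tx": 0,"ty": 0,"tz": 0,"gripper": 0.5},{"wx": 0,"wy": 0,"wz": 0,"tx": 0,"ty": 0,"tz": -10,"gripper": 0.5},{"wx": 0,"wy": 0,"wz": 0,"tx": 0,"ty": 0,"tz": -25,"gripper": 0.5}]'

```text
t: 28.15
ee_pos: [0.483, 0.2946, 0.0825]
orientation: [-2.364, -2.068, 0.006]
ft_force: [-0.1, 0.3, 0.1]
gripper_width: 0.752
grasp_force: 0.0
```

Emit:
jog_arm --motion '[{"wx": 0,"wy": 0,"wz": 0,"tx": 0,"ty": 0,"tz": -35,"gripper": 0.5},{"wx": 0,"wy": 0,"wz": 0,"tx": 0,"ty": 0,"tz": -35,"gripper": 0.5},{"wx": 0,"wy": 0,"wz": 0,"tx": -40,"ty": -4,"tz": 0,"gripper": 0.5},{"wx": 0,"wy": 0,"wz": 0,"tx": -42,"ty": -4,"tz": 0,"gripper": 0.5},{"wx": 0,"wy": 0,"wz": 0,"tx": -42,"ty": -4,"tz": 0,"gripper": 0.5}]'

```text
t: 28.65
ee_pos: [0.4558, 0.1732, 0.1543]
orientation: [2.363, 2.07, 0.003]
ft_force: [0.8, -0.8, 0.8]
gripper_width: 0.752
grasp_force: 0.0
```

Emit:
jog_arm --motion '[{"wx": 0,"wy": 0,"wz": 0,"tx": -45,"ty": -4,"tz": 0,"gripper": 0.5},{"wx": 0,"wy": 0,"wz": 0,"tx": -45,"ty": -4,"tz": 0,"gripper": 0},{"wx": 0,"wy": 0,"wz": 0,"tx": -45,"ty": -4,"tz": 0,"gripper": 0},{"wx": 0,"wy": 0,"wz": 0,"tx": -45,"ty": -4,"tz": 0,"gripper": 0},{"wx": 0,"wy": 0,"wz": 0,"tx": -45,"ty": -4,"tz": 0,"gripper": 0}]'

```text
t: 29.15
ee_pos: [0.4057, -0.048, 0.1539]
orientation: [2.364, 2.068, 0.002]
ft_force: [0.9, 0.2, -0.3]
gripper_width: 0.502
grasp_force: 0.0
```

```bash
python3 - <<'E'
from h import *
p,R,s=tool();a=np.radians(-5.8);print(p,s['gripper_width'],togo([.4625,-.3215,.10],(np.cos(a),np.sin(a))))
g=grab('scene');t=grab('top')
for f,roi in((t,(190,195,60,60)),(g,(395,165,85,60))):
    h,s,v=cv2.split(hsv(f));m=(((h>20)&(h<35)&(s>150))*255).astype(np.uint8);c=blob(m,roi);e=cv2.fitEllipse(c);print(e,ray(f,e[0],.055),cv2.boundingRect(c))
ims=[]
for f,o in((g,(410,180)),(t,(203,205))):
    im=cv2.resize(f['pixels'][o[1]:o[1]+50,o[0]:o[0]+50],None,fx=8,fy=8,interpolation=cv2.INTER_LANCZOS4)
    P=[(proj(f,[.484+.0265*np.cos(q),.294+.0265*np.sin(q),.055])-o+.5)*8-.5 for q in np.linspace(0,6.283,60)];cv2.polylines(im,[np.int32(P)],True,(0,255,0),1);ims.append(im)
cv2.imwrite('pics/g8.png',np.hstack(ims))
E
```

```text
[ 0.40571506 -0.04797055  0.15394841] 0.501726832488692 (array([-263.6,   92.6,   54. ]), np.float64(-1.8416347238150195))
((221.96702575683594, 224.87741088867188), (21.27337646484375, 22.5314998626709), 84.54166412353516) [0.48430495 0.29516851 0.055     ] (211, 214, 23, 23)
((436.576904296875, 200.35507202148438), (17.430906295776367, 25.2515811920166), 97.99893951416016) [0.49762875 0.30073699 0.055     ] (424, 191, 26, 19)
```

View pics/g8.png

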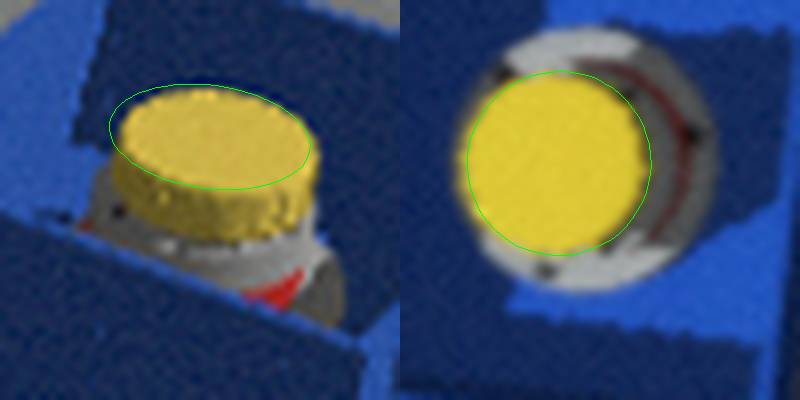

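The cap is on, level and at the expected height: the green ellipse matches in both views. Now the lid.

Emit:
jog_arm --motion '[{"wx": 0,"wy": 0,"wz": 0,"tx": -35,"ty": 25,"tz": 0,"gripper": 0},{"wx": 0,"wy": 0,"wz": 0,"tx": -38,"ty": 20,"tz": 0,"gripper": 0},{"wx": 0,"wy": 0,"wz": 0,"tx": -38,"ty": 15,"tz": 0,"gripper": 0},{"wx": 0,"wy": 0,"wz": 0,"tx": -38,"ty": 10,"tz": 10,"gripper": 0},{"wx": 0,"wy": 0,"wz": 0,"tx": -38,"ty": 8,"tz": 15,"gripper": 0}]'

```text
t: 29.75
ee_pos: [0.4604, -0.2435, 0.1291]
orientation: [2.361, 2.068, 0.003]
ft_force: [0.5, -0.2, 0.9]
gripper_width: 0.501
grasp_force: 0.0
```

Emit:
jog_arm --motion '[{"wx": 0,"wy": 0,"wz": 0,"tx": -38,"ty": 8,"tz": 15,"gripper": 0},{"wx": 0,"wy": 0,"wz": 0,"tx": -38,"ty": 6,"tz": 14,"gripper": 0},{"wx": 0,"wy": 0,"wz": -1.8,"tx": 0,"ty": 0,"tz": 0,"gripper": 0},{"wx": 0,"wy": 0,"wz": 0,"tx": 0,"ty": 0,"tz": 0,"gripper": 0},{"wx": 0,"wy": 0,"wz": 0,"tx": 0,"ty": 0,"tz": 0,"gripper": 0}]'

```text
t: 30.25
ee_pos: [0.4626, -0.3176, 0.0995]
orientation: [-2.33, -2.106, -0.001]
ft_force: [0.3, -0.3, -0.3]
gripper_width: 0.496
grasp_force: 0.0
```

```bash
python3 - <<'E'
from h import *
p,R,s=tool();a=np.radians(-5.8);print(p,s['gripper_width'],R[:,2].round(3),togo([.4625,-.3215,.028],(np.cos(a),np.sin(a))))
E
```

```text
[ 0.46258788 -0.31759315  0.09951091] 0.4961122657185392 [-0.     0.001 -1.   ] (array([-4. ,  0.3, 71.5]), np.float64(0.012823978357445753))
```

Emit:
jog_arm --motion '[{"wx": 0,"wy": 0,"wz": 0,"tx": -4,"ty": 0.3,"tz": 20,"gripper": 0},{"wx": 0,"wy": 0,"wz": 0,"tx": 0,"ty": 0,"tz": 20,"gripper": 0},{"wx": 0,"wy": 0,"wz": 0,"tx": 0,"ty": 0,"tz": 20,"gripper": 0},{"wx": 0,"wy": 0,"wz": 0,"tx": 0,"ty": 0,"tz": 11,"gripper": 0},{"wx": 0,"wy": 0,"wz": 0,"tx": 0,"ty": 0,"tz": 0,"gripper": 0}]'

```text
t: 30.75
ee_pos: [0.462, -0.3212, 0.0274]
orientation: [-2.328, -2.105, -0.0]
ft_force: [-0.4, 1.2, 0.4]
gripper_width: 0.494
grasp_force: 0.0
```

Emit:
jog_arm --motion '[{"wx": 0,"wy": 0,"wz": 0,"tx": 0,"ty": 0,"tz": 0,"gripper": -0.6},{"wx": 0,"wy": 0,"wz": 0,"tx": 0,"ty": 0,"tz": 0,"gripper": -1},{"wx": 0,"wy": 0,"wz": 0,"tx": 0,"ty": 0,"tz": 0,"gripper": -1},{"wx": 0,"wy": 0,"wz": 0,"tx": 0,"ty": 0,"tz": 0,"gripper": -1},{"wx": 0,"wy": 0,"wz": 0,"tx": 0,"ty": 0,"tz": 0,"gripper": -1}]'

```text
t: 31.25
ee_pos: [0.4628, -0.3234, 0.0293]
orientation: [2.331, 2.104, 0.002]
ft_force: [-0.7, 1.8, 6.8]
gripper_width: 0.15
grasp_force: 59.3
```

Emit:
jog_arm --motion '[{"wx": 0,"wy": 0,"wz": 0,"tx": 0,"ty": 0,"tz": -10,"gripper": -1},{"wx": 0,"wy": 0,"wz": 0,"tx": 0,"ty": 0,"tz": -30,"gripper": -1},{"wx": 0,"wy": 0,"wz": 0,"tx": 0,"ty": 0,"tz": -40,"gripper": -1},{"wx": 0,"wy": 0,"wz": 0,"tx": 0,"ty": 0,"tz": -40,"gripper": -1},{"wx": 0,"wy": 0,"wz": 0,"tx": 10,"ty": 0,"tz": -20,"gripper": -1}]'

```text
t: 31.75
ee_pos: [0.4637, -0.3159, 0.172]
orientation: [2.33, 2.098, 0.001]
ft_force: [0.7, -1.2, -1.6]
gripper_width: 0.152
grasp_force: 58.7
```

Emit:
jog_arm --motion '[{"wx": 0,"wy": 0,"wz": 1.8,"tx": 25,"ty": 0,"tz": 0,"gripper": -1},{"wx": 0,"wy": 0,"wz": 0,"tx": 30,"ty": 0,"tz": 0,"gripper": -1},{"wx": 0,"wy": 0,"wz": 0,"tx": 32,"ty": -2,"tz": 0,"gripper": -1},{"wx": 0,"wy": 0,"wz": 0,"tx": 32,"ty": -4,"tz": 0,"gripper": -1},{"wx": 0,"wy": 0,"wz": 0,"tx": 32,"ty": -4,"tz": 0,"gripper": -1}]'

```text
t: 32.25
ee_pos: [0.4722, -0.1609, 0.1687]
orientation: [2.365, 2.068, 0.0]
ft_force: [1.1, -0.4, -1.4]
gripper_width: 0.149
grasp_force: 58.7
```

Emit:
jog_arm --motion '[{"wx": 0,"wy": 0,"wz": 0,"tx": 32,"ty": -4,"tz": 0,"gripper": -1},{"wx": 0,"wy": 0,"wz": 0,"tx": 32,"ty": -4,"tz": 0,"gripper": -1},{"wx": 0,"wy": 0,"wz": 0,"tx": 32,"ty": -4,"tz": 0,"gripper": -1},{"wx": 0,"wy": 0,"wz": 0,"tx": 32,"ty": -4,"tz": 0,"gripper": -1},{"wx": 0,"wy": 0,"wz": 0,"tx": 32,"ty": -4,"tz": 0,"gripper": -1}]'

```text
t: 32.75
ee_pos: [0.4736, 0.0002, 0.1687]
orientation: [-2.365, -2.068, -0.0]
ft_force: [0.3, 0.5, -1.6]
gripper_width: 0.155
grasp_force: 58.7
```

Emit:
jog_arm --motion '[{"wx": 0,"wy": 0,"wz": 0,"tx": 32,"ty": -4,"tz": 0,"gripper": -1},{"wx": 0,"wy": 0,"wz": 0,"tx": 32,"ty": -4,"tz": 0,"gripper": -1},{"wx": 0,"wy": 0,"wz": 0,"tx": 32,"ty": -4,"tz": 0,"gripper": -1},{"wx": 0,"wy": 0,"wz": 0,"tx": 32,"ty": -4,"tz": 0,"gripper": -1},{"wx": 0,"wy": 0,"wz": 0,"tx": 32,"ty": -4,"tz": 0,"gripper": -1}]'

```text
t: 33.25
ee_pos: [0.475, 0.1614, 0.1687]
orientation: [-2.365, -2.068, -0.0]
ft_force: [0.9, 0.7, -0.9]
gripper_width: 0.153
grasp_force: 58.7
```

Emit:
jog_arm --motion '[{"wx": 0,"wy": 0,"wz": 0,"tx": 32,"ty": -5,"tz": 0,"gripper": -1},{"wx": 0,"wy": 0,"wz": 0,"tx": 32,"ty": -4,"tz": 0,"gripper": -1},{"wx": 0,"wy": 0,"wz": 0,"tx": 32,"ty": -4,"tz": 0,"gripper": -1},{"wx": 0,"wy": 0,"wz": 0,"tx": 15,"ty": 0,"tz": 0,"gripper": -1},{"wx": 0,"wy": 0,"wz": 0,"tx": 0,"ty": 0,"tz": 0,"gripper": -1}]'

```text
t: 33.75
ee_pos: [0.4775, 0.2744, 0.1683]
orientation: [-2.36, -2.073, -0.002]
ft_force: [-0.4, -1.1, -1.4]
gripper_width: 0.149
grasp_force: 58.7
```

Emit:
jog_arm --motion '[{"wx": 0,"wy": 0,"wz": 0,"tx": 0,"ty": 0,"tz": 0,"gripper": -1},{"wx": 0,"wy": 0,"wz": 0,"tx": 0,"ty": 0,"tz": 0,"gripper": -1}]'

```text
t: 33.95
ee_pos: [0.4774, 0.2693, 0.1684]
orientation: [2.368, 2.064, -0.002]
ft_force: [0.1, -0.1, -1.0]
gripper_width: 0.151
grasp_force: 58.7
```

```bash
python3 - <<'E'
from h import *
p,R,s=tool();a=np.radians(-7.6);print(p,s['gripper_width'],s['grasp_force'],R[:,2].round(3),togo([.484,.2975,.10],(np.cos(a),np.sin(a))))
E
```

```text
[0.47743425 0.26931299 0.1683537 ] 0.1507237112971679 58.67653548717499 [-0.    -0.001 -1.   ] (array([28.9,  2.7, 68.3]), np.float64(-0.2453557347674007))
```

Emit:
jog_arm --motion '[{"wx": 0,"wy": 0,"wz": -0.2,"tx": 20,"ty": 2,"tz": 10,"gripper": -1},{"wx": 0,"wy": 0,"wz": 0,"tx": 9,"ty": 0.7,"tz": 25,"gripper": -1},{"wx": 0,"wy": 0,"wz": 0,"tx": 0,"ty": 0,"tz": 20,"gripper": -1},{"wx": 0,"wy": 0,"wz": 0,"tx": 0,"ty": 0,"tz": 0,"gripper": -1},{"wx": 0,"wy": 0,"wz": 0,"tx": 0,"ty": 0,"tz": 0,"gripper": -1}]'

```text
t: 34.45
ee_pos: [0.4841, 0.2997, 0.113]
orientation: [2.362, 2.071, -0.002]
ft_force: [-0.2, -0.5, -1.0]
gripper_width: 0.15
grasp_force: 58.6
```

```bash
python3 - <<'E'
from h import *
p,R,s=tool();a=np.radians(-7.6);print(p,togo([.484,.2975,.0845],(np.cos(a),np.sin(a))))
f=grab('scene');o=(370,110);im=cv2.resize(f['pixels'][110:260,370:520],None,fx=4,fy=4,interpolation=cv2.INTER_CUBIC)
def sq(c,half,z,ang,col):
    P=[]
    for u,v in((1,1),(1,-1),(-1,-1),(-1,1)):
        x=c[0]+half*(u*np.cos(ang)-v*np.sin(ang));y=c[1]+half*(u*np.sin(ang)+v*np.cos(ang));P.append((proj(f,[x,y,z])-o+.5)*4-.5)
    cv2.polylines(im,[np.int32(P)],True,col,1)
sq(p,.078,p[2]-.0293+.010,a,(0,255,0));sq((.484,.2975),.074,.06,a,(0,255,255))
cv2.imwrite('pics/g9.png',im)
E
```

```text
[0.4840755  0.29974706 0.11297548] (array([-2.2,  0.2, 28.5]), np.float64(0.07546068718312426))
```

View pics/g9.png

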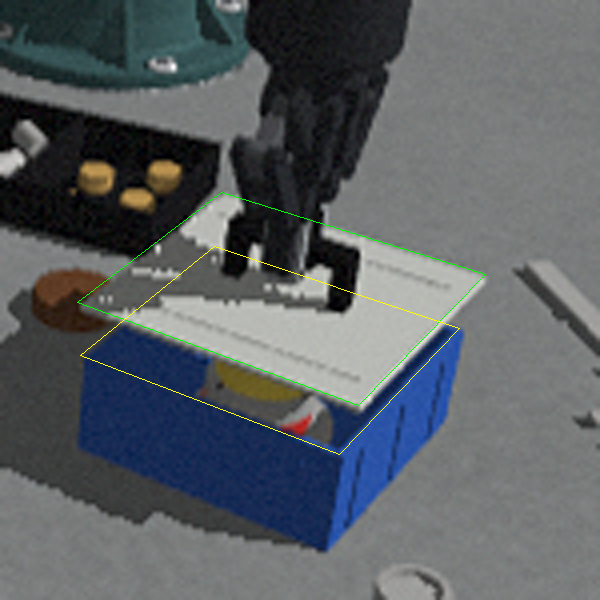

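The lid is level and matches its predicted outline, and the box rim matches too. Lower it.

Emit:
jog_arm --motion '[{"wx": 0,"wy": 0,"wz": 0.1,"tx": -2,"ty": 0.2,"tz": 8,"gripper": -1},{"wx": 0,"wy": 0,"wz": 0,"tx": 0,"ty": 0,"tz": 8,"gripper": -1},{"wx": 0,"wy": 0,"wz": 0,"tx": 0,"ty": 0,"tz": 6,"gripper": -1},{"wx": 0,"wy": 0,"wz": 0,"tx": 0,"ty": 0,"tz": 4,"gripper": -1},{"wx": 0,"wy": 0,"wz": 0,"tx": 0,"ty": 0,"tz": 0,"gripper": -1}]'

```text
t: 35.0
ee_pos: [0.4834, 0.2983, 0.0866]
orientation: [-2.363, -2.07, 0.002]
ft_force: [-0.1, -0.1, -1.8]
gripper_width: 0.147
grasp_force: 58.7
```

Emit:
jog_arm --motion '[{"wx": 0,"wy": 0,"wz": 0,"tx": 0,"ty": 0,"tz": 1.5,"gripper": -1},{"wx": 0,"wy": 0,"wz": 0,"tx": 0,"ty": 0,"tz": 0,"gripper": -1}]'

```text
t: 35.2
ee_pos: [0.4839, 0.2984, 0.0857]
orientation: [2.363, 2.07, 0.0]
ft_force: [-0.6, -0.5, -0.4]
gripper_width: 0.152
grasp_force: 58.7
```

The lip is inside the box without contact. Lower the rest, then release and retreat.

Emit:
jog_arm --motion '[{"wx": 0,"wy": 0,"wz": 0,"tx": 0,"ty": 0,"tz": 1.5,"gripper": -1},{"wx": 0,"wy": 0,"wz": 0,"tx": 0,"ty": 0,"tz": 1,"gripper": -1},{"wx": 0,"wy": 0,"wz": 0,"tx": 0,"ty": 0,"tz": 0,"gripper": -1}]'

```text
t: 35.5
ee_pos: [0.484, 0.2985, 0.0834]
orientation: [-2.363, -2.07, -0.001]
ft_force: [-1.0, -0.6, -0.5]
gripper_width: 0.151
grasp_force: 58.9
```

Emit:
jog_arm --motion '[{"wx": 0,"wy": 0,"wz": 0,"tx": 0,"ty": 0,"tz": 0,"gripper": 0},{"wx": 0,"wy": 0,"wz": 0,"tx": 0,"ty": 0,"tz": 0,"gripper": 0},{"wx": 0,"wy": 0,"wz": 0,"tx": 0,"ty": 0,"tz": 0,"gripper": 0},{"wx": 0,"wy": 0,"wz": 0,"tx": 0,"ty": 0,"tz": 0,"gripper": 0},{"wx": 0,"wy": 0,"wz": 0,"tx": 0,"ty": 0,"tz": -10,"gripper": 0}]'

```text
t: 36.0
ee_pos: [0.483, 0.298, 0.0926]
orientation: [-2.363, -2.07, 0.004]
ft_force: [-0.2, -0.4, -0.7]
gripper_width: 0.504
grasp_force: 0.0
```

Emit:
jog_arm --motion '[{"wx": 0,"wy": 0,"wz": 0,"tx": 0,"ty": 0,"tz": -20,"gripper": 0},{"wx": 0,"wy": 0,"wz": 0,"tx": 0,"ty": 0,"tz": -40,"gripper": 0},{"wx": 0,"wy": 0,"wz": 0,"tx": 0,"ty": 0,"tz": -40,"gripper": 0},{"wx": 0,"wy": 0,"wz": 0,"tx": -40,"ty": 0,"tz": -20,"gripper": 0},{"wx": 0,"wy": 0,"wz": 0,"tx": -40,"ty": 0,"tz": 0,"gripper": 0}]'

```text
t: 36.5
ee_pos: [0.4758, 0.2201, 0.217]
orientation: [2.358, 2.073, 0.013]
ft_force: [1.4, -1.6, 0.1]
gripper_width: 0.501
grasp_force: 0.0
```

Emit:
jog_arm --motion '[{"wx": 0,"wy": 0,"wz": 0,"tx": -40,"ty": 0,"tz": 0,"gripper": 0},{"wx": 0,"wy": 0,"wz": 0,"tx": -40,"ty": 0,"tz": 0,"gripper": 0},{"wx": 0,"wy": 0,"wz": 0,"tx": -30,"ty": 0,"tz": 0,"gripper": 0},{"wx": 0,"wy": 0,"wz": 0,"tx": 0,"ty": 0,"tz": 0,"gripper": 0},{"wx": 0,"wy": 0,"wz": 0,"tx": 0,"ty": 0,"tz": 0,"gripper": 0}]'

```text
t: 37.0
ee_pos: [0.459, 0.1096, 0.2139]
orientation: [-2.365, -2.068, -0.002]
ft_force: [0.5, 0.7, -0.8]
gripper_width: 0.502
grasp_force: 0.0
```

```bash
python3 - <<'E'
from h import *
print(tool()[0])
a=np.radians(-7.6)
for n,roi in(('top',(170,175,100,100)),('scene',(375,150,125,70))):
    f=grab(n);h,s,v=cv2.split(hsv(f));m=(((s<60)&(v>150))*255).astype(np.uint8);c=blob(m,roi);ap=cv2.approxPolyDP(cv2.convexHull(c),4,True)[:,0];print(n,cv2.minAreaRect(c),ap.tolist())
    print([proj(f,[.484+.078*(u*np.cos(a)-w*np.sin(a)),.2975+.078*(u*np.sin(a)+w*np.cos(a)),.064]).round(1).tolist() for u,w in((1,1),(1,-1),(-1,-1),(-1,1))])
    for z in (.064,): print([ray(f,q,z)[:2].round(4).tolist() for q in ap])
E
```

```text
[0.45899749 0.10959119 0.21386749]
top ((219.16561889648438, 225.619873046875), (68.70707702636719, 68.62764739990234), 6.842772960662842) [[191, 188], [257, 197], [248, 263], [182, 255]]
[[190.4, 187.5], [258.0, 195.1], [250.1, 263.0], [182.1, 255.4]]
[[0.5704, 0.3631], [0.5467, 0.2122], [0.3965, 0.2352], [0.4179, 0.3853]]
scene ((437.85003662109375, 194.94998168945312), (91.38982391357422, 40.47715377807617), 18.434947967529297) [[389, 198], [423, 170], [487, 191], [462, 219], [446, 219]]
[[455.9, 223.3], [387.3, 197.0], [422.8, 168.7], [487.4, 189.9]]
[[0.5527, 0.2147], [0.4022, 0.2332], [0.4219, 0.3856], [0.5514, 0.3703], [0.5671, 0.3432]]
```

The lid's corners match the fully seated outline within 1–2 pixels in both views, so I'm handing in.

```bash
python3 -c "
from bench import robot
print(robot.job_done())"
```

```text
the job is handed in; nothing more can be done
None
```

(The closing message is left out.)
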